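# Log and photograph the sample jars

## Robot

A 7-joint arm with a two-finger parallel gripper is mounted at the origin on the work surface. World frame = base frame: x ahead of the robot, y to its left, z up, the work surface at z = 0. Lengths are in m, angles in rad, forces in N, time in s.
With the tool pointing down it reaches from about 0.4 to 0.85 m from the base axis. Payload 10.4 kg.
Tool frame: the origin (TCP) lies on the centre line of the jaws, within the pads' length; the fingertips stand 25 mm ahead of it and the grasp point (between the pads) lies 6 mm ahead of it (r.finger_overhang is the distance from the TCP to the fingertips, in m); z points along the fingers, y is the direction in which the jaws open and shut (so a half turn about z gives the same grasp; the last joint's range is limited). The gripper opens to 87 mm and grips with 3 to 60 N. Pads are 19 mm wide; open, the fingers measure 117 mm over their backs; the gripper's body (75 mm by 190 mm) begins 51 mm behind the grasp point.
Start: joints at [-1.168, 0.332, -0.065, 1.46, 0.022, 1.35, -0.088], TCP at [0.258, 0.569, 0.248] pointing down, gripper open.
Joint ranges: [-2.6, 2.6], [-0.5, 2.12], [-1.47, 1.34], [0.16, 2.42], [-1.27, 4.41], [0.06, 2.06], [-2.6, 2.6]. Speed limits (rad/s): [2.22, 2.22, 2.79, 2.79, 3.14, 3.14, 3.14].

## Interface

Orientations are given as a 3x3 rotation matrix whose columns are the frame's x, y, z axes.
In Python, from station import r gives the robot as it stands.
- The arm moves only by the tool jog_arm, never from a script. Its argument "series" is a list of rows, each an object with "claw": the opening, from 0 (shut) to 1 (fully open); "travel": the shift along the tool's x, y, z in cm, a list of three; "dr": the turn, a rotation vector about the tool's x, y, z in rad, a list of three. In form: [{"claw": claw, "travel": [tx, ty, tz], "dr": [rx, ry, rz]}, ...]. A call has 1 to 20 rows; each row shifts and turns the pose as measured when the row begins, along the tool's axes as they then stand; what a row does not reach is not made up. A row lasts 1/12 s, in which the tool goes at most 41.7 mm and 7.16 degrees, less where a joint would pass 70% of its speed; a pose out of reach is approached as far as the arm can. A call with a gripper value outside its range is refused whole. The fingers move at their own pace and stop on an object; the grip force is fixed at half the most. Time passes only in rows, so rows that do not move let the fingers close. It gives the time, the measured TCP pose, the force and the opening at its end, in the units of the state.
- r.observe(): the state, without advancing time (a new reading comes with each control period).
- r.snapshot(name): name is "scene" or "top"; returns (picture, depth): 420x560x3 uint8, red, green, blue; 420x560 float32, m along the optical axis (not along the pixel's ray), 0 where there is no reading.
- r.get_calibration(name): a dict with "fov_y" (degrees; the focal length in pixels is half the picture's height over the tangent of half this angle, whatever the lens; pixels are square), "cx", "cy" (the principal point, pixels), "dist_coeffs" ([k1, k2, p1, p2, k3] as OpenCV has them; the pictures are not rectified), "eye" and "orientation" of the camera in the world. Camera axes: x right, y down, z forward; pixel columns grow to the right and rows downward; lengths in m; the calibration is good to about 2 mm. A picture is of the moment at which its call begins. get_calibration takes no time and is no camera call.
- r.sign_off(): hands the job in, once; it reports no verdict.
The state is a dict: "clock": time; "joints": joint angles; "qvel": joint speeds; "tau": joint torques, N m; "position": TCP position; "orientation": TCP orientation; "wrist_force": force on the tool from outside, world axes, zero at the start; "torque": the same for the moment, N m; "opening": finger opening in m.
Only numpy, scipy, OpenCV 4.12 (cv2) and the standard library are available. Lean on these libraries where they do the work, as an engineer would, in place of code of your own. Each camera call takes 0.05 s, during which the arm holds its last target. There are 200 camera calls.

## Task

First log the batch: pick up the hand scanner, point its window at the bar-code label on the easel from about 10 cm, hold it steady there for a good two seconds, and lay it back flat on its rest pad. Then stand every sample jar (two or three) upright on the white photo board, half-press the camera's release key to its first click and keep it there for a good two seconds while it focuses, and then press it fully down to take the picture, never taking one with a jar missing from the board. Finally let the key come up, and stand all the jars upright on the ribbed grey draining mat, leaving the other things where they are.

Things in the scene. Friction and masses are not known exactly. Their poses are not given: they have to be found in the camera images.
- scanner: grey hand-held bar-code scanner, a straight wand 150 mm long lying on the rest pad, about 160 g. Origin: centre of its underside; +x along it to the window, +z its top. Handle from x = -75 to +30 mm, 34 mm wide, 34 mm high; head from x = +30 to +75 mm, 54 mm wide, 40 mm high. Balances near x = +3 mm.
- scanner_nose (a point): centre of the scanner's dark window, its end face (scanner x = +75, z = +20 mm); same axes as the scanner. It reads straight ahead along +x, 40 to 160 mm from the window, if the label's centre lies within 22 mm of the beam sideways and up or down, and the label is within 45 degrees of square to the beam.
- label (a point): centre of the bar-code label (paper, 90 x 60 mm, black bars) on the front of a fixed grey easel, 120 mm above the table. The card leans back 30 degrees: -x points square out of the label, towards the robot's side and 30 degrees up; +y level across. A level scanner whose +x has the same heading as this +x reads it. The card is 110 mm wide, its top edge 165 mm high.
- rest: flat grey plastic pad, 200 x 100 x 4 mm, fixed flat on the table; the scanner starts and ends lying on it. Origin: centre of the underside, +x along its length, top at z = 4 mm.
- station: photo station, fixed. Origin: centre of the underside of the white board, 150 mm (x) by 260 mm (y), top at z = 4 mm. Past the +y end stands a black camera, 115 x 50 x 75 mm, centred at x = +20, y = +225 mm, top 135 mm above the table; its lens points to -y and reaches y = +158 mm, 70 to 126 mm high.
- key_top (a point): top centre of the round steel release key, 25 mm wide, on the camera (station x = -15, y = +225 mm), 157 mm above the table when up; moves with the key. Press down: 7 mm of soft travel (0.5 to 2.5 N) to the first click, where resistance jumps to 8 N; then 7 mm of stiff travel (8 to 11.5 N) to the stop: fully pressed. Springs back. A collar 34 mm wide lies 16 mm below its top.
- key_first (a joint): first-stage travel of the release key, 0 (up) to 0.007 m (first click reached).
- key_second (a joint): second-stage travel of the release key, 0 (up) to 0.007 m (fully pressed); it starts moving only after the first click, above 8 N.
- mat: ribbed grey draining mat, 200 x 200 x 4 mm, fixed flat on the table. Origin: centre of the underside, top at z = 4 mm.
- jar1: sample jar: upright amber glass cylinder 58 mm in diameter with a paper band and a white screw cap (59 mm), 60 mm high in all, 105 to 210 g. Origin: centre of its underside, +z up. All jars are alike; some may be absent.
- jar2: sample jar: upright amber glass cylinder 58 mm in diameter with a paper band and a white screw cap (59 mm), 60 mm high in all, 105 to 210 g. Origin: centre of its underside, +z up. All jars are alike; some may be absent.
- jar3: sample jar: upright amber glass cylinder 58 mm in diameter with a paper band and a white screw cap (59 mm), 60 mm high in all, 105 to 210 g. Origin: centre of its underside, +z up. All jars are alike; some may be absent.
- beaker: small open glass beaker, 56 mm wide at the rim, 62 mm high, standing among the jars; not a sample: leave it. Origin: centre of its underside.
- stopper: brown rubber stopper, 46 mm wide, 32 mm high, standing on the table by the easel; leave it.
- flask: conical glass flask, 84 mm wide, 120 mm high, standing beyond the board; leave it.
- washbottle: white plastic bottle, 68 mm wide, 170 mm high, standing left of the camera; leave it.
Mind the look-alikes: they are no part of the job. What is shaped like the jar3 but pink or yellow is not meant.

How it is judged:
On the way, in this order (a step that is already met when the one before it is completed fails the run):
1. the scanner is held in the air, steady, with its window aimed at the label for 1.5 s (x of label in the frame of scanner_nose between 0.04 and 0.16 m and y of label in the frame of scanner_nose between -0.022 and 0.022 m and z of label in the frame of scanner_nose between -0.022 and 0.022 m and angle between the x axis of scanner and the x axis of label, either way round below 0.8 rad and linear speed of scanner below 0.03 m/s and angular speed of scanner below 0.25 rad/s and height (world z) of scanner above 0.03 m), for 1.5 s.
2. the scanner lies back on its rest, released (x of scanner in the frame of rest between -0.06 and 0.06 m and y of scanner in the frame of rest between -0.04 and 0.04 m and z of scanner in the frame of rest below 0.012 m and angle between scanner's own z axis and vertical below 0.15 rad and linear speed of scanner below 0.03 m/s and contact force between scanner and the fingers below 0.05 N), for 0.2 s.
3. every jar stands released on the photo board (x of jar1 in the frame of station between -0.07 and 0.07 m and y of jar1 in the frame of station between -0.125 and 0.125 m and z of each of jar1, jar2, jar3 in the frame of station below 0.012 m and angle between each of jar1, jar2, jar3's own z axis and vertical below 0.15 rad and contact force between each of jar1, jar2, jar3 and the fingers below 0.05 N and linear speed of each of jar1, jar2, jar3 below 0.03 m/s and x of jar2 in the frame of station between -0.07 and 0.07 m and y of jar2 in the frame of station between -0.125 and 0.125 m and x of jar3 in the frame of station between -0.07 and 0.07 m and y of jar3 in the frame of station between -0.125 and 0.125 m), for 0.2 s.
4. the key is held half-pressed at its first click for 1.5 s, all jars on the board (value of joint key_first above 0.0048 m and value of joint key_second below 0.0025 m and x of jar1 in the frame of station between -0.09 and 0.09 m and y of jar1 in the frame of station between -0.135 and 0.135 m and x of jar2 in the frame of station between -0.09 and 0.09 m and y of jar2 in the frame of station between -0.135 and 0.135 m and x of jar3 in the frame of station between -0.09 and 0.09 m and y of jar3 in the frame of station between -0.135 and 0.135 m), for 1.5 s.
5. the key is pressed fully down, all jars on the board (value of joint key_second above 0.005 m and x of jar1 in the frame of station between -0.09 and 0.09 m and y of jar1 in the frame of station between -0.135 and 0.135 m and x of jar2 in the frame of station between -0.09 and 0.09 m and y of jar2 in the frame of station between -0.135 and 0.135 m and x of jar3 in the frame of station between -0.09 and 0.09 m and y of jar3 in the frame of station between -0.135 and 0.135 m), for 0.05 s.
At the end, for the whole second after the job is handed in: every jar stands upright, released and at rest on the draining mat with its centre within 85 mm of the mat's centre along each side; the scanner lies released and flat on its rest (centre within 60 mm along and 40 mm across of the rest's centre); the release key is up (all of step 2 and x of jar1 in the frame of mat between -0.085 and 0.085 m and y of jar1 in the frame of mat between -0.085 and 0.085 m and z of each of jar1, jar2, jar3 in the frame of mat below 0.012 m and angle between each of jar1, jar2, jar3's own z axis and vertical below 0.15 rad and contact force between each of jar1, jar2, jar3 and the fingers below 0.05 N and linear speed of each of jar1, jar2, jar3 below 0.03 m/s and x of jar2 in the frame of mat between -0.085 and 0.085 m and y of jar2 in the frame of mat between -0.085 and 0.085 m and x of jar3 in the frame of mat between -0.085 and 0.085 m and y of jar3 in the frame of mat between -0.085 and 0.085 m and value of joint each of key_first, key_second below 0.0015 m); the robot touches nothing.
It fails at once if the key is pressed into its second stage while a jar is off the photo board (not (value of joint key_second below 0.004 m or ((x of jar1 in the frame of station between -0.09 and 0.09 m and y of jar1 in the frame of station between -0.135 and 0.135 m) and (x of jar2 in the frame of station between -0.09 and 0.09 m and y of jar2 in the frame of station between -0.135 and 0.135 m) and (x of jar3 in the frame of station between -0.09 and 0.09 m and y of jar3 in the frame of station between -0.135 and 0.135 m)))).
It fails at once if the beaker, stopper, flask or bottle is pushed more than 60 mm or knocked over (distance of any of beaker, stopper, flask, washbottle from where it was at the start of the episode above 0.06 m or angle between any of beaker, stopper, flask, washbottle's own z axis and vertical above 0.6 rad).
Of jar1, jar2, jar3 only 2 to 3 are there at a start; the rules pass over those that are not, and their reading is None.
At some moment in a run one of jar1, jar2, jar3 may be knocked a few centimetres aside while the robot is not near it.
It also fails if it takes over 210 s, if anything falls off the work surface, if the arm or the gripper's body presses on something with over 40 N, if the wrist force passes 120 N, or if a joint passes its speed limit or range.

## Working session

There is one attempt and no reset: what is moved stays moved. The work goes in short steps, Python scripts to look and compute and a tool call to move; the robot and the scene stay as the last step left them, time stands still between calls to the robot, and variables do not carry over. Pictures are saved under pics/ and viewed, about 12 in all and at most 16, crops included, and the job is handed in when it is done.

Besides the shell and the picture viewer there is one more tool, called after "Emit:" as name(argument=value, ...), one argument or row to a line, values as JSON. jog_arm: Moves the arm, as the interface text tells. Its arguments: {"type":"object","properties":{"series":{"type":"array"}},"required":["series"]}

```bash
ls; mkdir -p pics; cat > h.py <<'E'
import numpy as np, cv2
from station import r
def cal(n):
    c=r.get_calibration(n); f=210/np.tan(np.radians(c['fov_y'])/2)
    K=np.array([[f,0,c['cx']],[0,f,c['cy']],[0,0,1]]); return K,np.array(c['dist_coeffs'],float),np.array(c['eye'],float),np.array(c['orientation'],float)
def rays(n,uv):
    K,d,e,R=cal(n); p=cv2.undistortPoints(np.array(uv,float).reshape(-1,1,2),K,d).reshape(-1,2)
    return e,np.c_[p,np.ones(len(p))]@R.T
def plane(n,uv,z):
    e,D=rays(n,uv); return e+D*((z-e[2])/D[:,2])[:,None]
def cloud(n,depth):
    v,u=np.mgrid[:420,:560]; e,D=rays(n,np.c_[u.ravel(),v.ravel()])
    P=e+D*depth.reshape(-1,1); P[depth.ravel()==0]=np.nan; return P.reshape(420,560,3)
def proj(n,P):
    K,d,e,R=cal(n); return cv2.projectPoints((np.array(P,float).reshape(-1,3)-e)@R,np.zeros(3),np.zeros(3),K,d)[0].reshape(-1,2)
def snap(n,tag):
    p,d=r.snapshot(n); cv2.imwrite(f'pics/{tag}.png',p[:,:,::-1]); np.savez(f'pics/{tag}.npz',p=p,d=d); return p,d
E
python3 - <<'E'
from h import *
for n in('scene','top'):
    p,d=snap(n,n+'0'); K,dd,e,R=cal(n); print(n,K[0,0],dd,e,R.round(3).tolist(),(d>0).mean())
s=r.observe(); print({k:np.round(v,3).tolist() for k,v in s.items()}, r.finger_overhang)
E
```

```text
pics
scene 521.2823428123836 [0.0172105 0.        0.        0.        0.       ] [ 1.14448974 -0.64402138  0.99700854] [[0.756, 0.466, -0.46], [0.655, -0.538, 0.531], [-0.0, -0.703, -0.712]] 0.9959863945578231
top 460.5641464236884 [0.0390001 0.        0.        0.        0.       ] [0.3997696  0.00517569 1.34427829] [[0.014, -0.991, 0.135], [-1.0, -0.011, 0.028], [-0.026, -0.135, -0.99]] 0.9960076530612245
{'clock': 0.1, 'joints': [-1.168, 0.333, -0.065, 1.461, 0.022, 1.35, -0.089], 'qvel': [0.0, -0.002, -0.001, -0.002, -0.0, 0.0, 0.001], 'tau': [0.001, -62.454, 0.024, -39.072, -0.061, 0.037, 0.0], 'position': [0.258, 0.569, 0.247], 'orientation': [[-0.911, 0.413, -0.0], [0.413, 0.911, -0.001], [-0.0, -0.001, -1.0]], 'wrist_force': [1.074, -0.007, -0.445], 'torque': [0.013, 0.011, -0.026], 'opening': 0.087} 0.025
```

View pics/scene0.png

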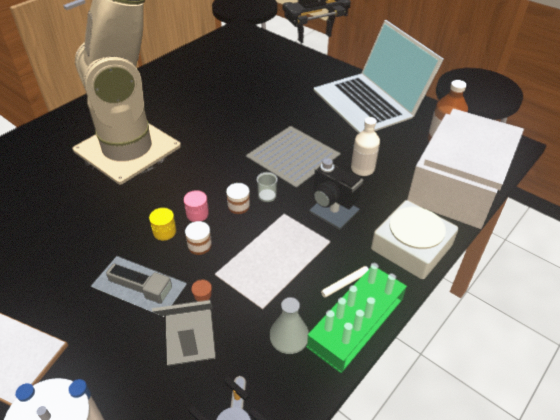

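View pics/top0.png

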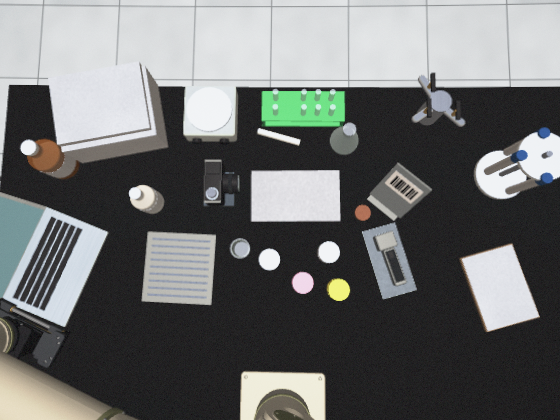

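Scene: the white-capped jars are at top (269,259) and (329,252), and scene (238,195) and (198,237). The pink one at top (303,283) and the yellow one at (339,290) are look-alikes, and the open beaker is at (240,248). White cap with an amber body fits the description, so I count two jars. I'll measure and confirm in one crop.

```bash
cat > m0.py <<'E'
from h import *
z=np.load('pics/top0.npz'); p,d=z['p'],z['d']; P=cloud('top',d)
hsv=cv2.cvtColor(p,cv2.COLOR_RGB2HSV)
def rect(mask,x0,y0,x1,y1):
    m=np.zeros_like(mask); m[y0:y1,x0:x1]=mask[y0:y1,x0:x1]
    c=max(cv2.findContours(m.astype(np.uint8),cv2.RETR_EXTERNAL,cv2.CHAIN_APPROX_NONE)[0],key=cv2.contourArea)
    return c
V=hsv[...,2];S=hsv[...,1]
def show(name,mask,box,h):
    c=rect(mask,*box); q=plane('top',c.reshape(-1,2),h)[:,:2].astype(np.float32); rr=cv2.minAreaRect(q)
    m=np.zeros((420,560),np.uint8); cv2.drawContours(m,[c],-1,1,-1)
    b=cv2.boxPoints(rr); e=b[1]-b[0]; e2=b[2]-b[1]; e=e if np.linalg.norm(e)>np.linalg.norm(e2) else e2
    print(name,'c',np.round(rr[0],4),'size',np.round(rr[1],4),'long ang',round(float(np.degrees(np.arctan2(e[1],e[0]))),1),'z med',np.round(np.nanmedian(P[m>0][:,2]),4), 'px',np.round(cv2.minAreaRect(c)[0],1))
W=(V>150)&(S<60)
show('jarA',W,(255,245,283,273),.06); show('jarB',W,(315,238,343,266),.06)
show('board',W,(245,165,346,226),.004)
show('mat',V>70,(138,228,220,308),.004)
show('rest',V>55,(358,220,420,300),.004)
show('beaker',V>60,(228,236,252,262),.06)
show('stopper',(V>60),(354,205,371,221),.032)
show('pink',V>100,(290,270,315,295),.06);show('yellow',V>100,(327,278,352,302),.06)
show('flask',V>60,(328,120,362,157),.0)
print(np.round(P[170:215:4,360:432:6,2],3))
print('rest z');print(np.round(P[224:300:4,360:420:4,2],3))
cv2.imwrite('pics/crop0.png',cv2.resize(p[150:310,195:445,::-1],None,fx=3.2,fy=3.2,interpolation=cv2.INTER_CUBIC))
E
python3 m0.py
```

```text
jarA c [0.4264 0.0403] size [0.055  0.0555] long ang -89.2 z med 0.0598 px [269. 259.]
jarB c [ 0.4494 -0.124 ] size [0.0578 0.0581] long ang -89.2 z med 0.0598 px [328.5 251.5]
board c [ 0.6152 -0.0322] size [0.1506 0.2604] long ang -88.5 z med 0.0043 px [294.9 195.3]
mat c [0.4005 0.3028] size [0.203  0.2028] long ang 87.8 z med 0.0035 px [178.4 267.5]
rest c [ 0.4299 -0.3008] size [0.2028 0.1024] long ang 16.4 z med 0.0058 px [388.8 260.4]
beaker c [0.4557 0.1242] size [0.0555 0.0559] long ang -89.2 z med 0.0067 px [239. 248.]
stopper c [ 0.5625 -0.2224] size [0.0431 0.0454] long ang -89.4 z med 0.0318 px [362.  212.5]
pink c [ 0.3637 -0.0526] size [0.0568 0.0577] long ang -89.1 z med 0.0593 px [302.5 282.5]
yellow c [ 0.3478 -0.1494] size [0.0598 0.0592] long ang 89.8 z med 0.0593 px [338. 289.]
flask c [ 0.7952 -0.1754] size [0.1094 0.085 ] long ang 5.7 z med 0.043 px [343. 137.]
[[ 0.003  0.001  0.003 -0.004 -0.002  0.136  0.145  0.157 -0.     0.004
   0.004 -0.002]
 [-0.001  0.005  0.002 -0.003 -0.003  0.128  0.14   0.15   0.157 -0.003
   0.006 -0.004]
 [-0.002  0.002 -0.003  
[... 2264 characters left out ...]
9
   0.042  0.005  0.001  0.003 -0.003]
 [-0.003 -0.006  0.002  0.003  0.005  0.011  0.009  0.002  0.034  0.038
   0.036  0.004  0.001  0.003 -0.001]
 [ 0.002 -0.002 -0.003  0.001 -0.003  0.002 -0.001 -0.001  0.025  0.038
   0.039  0.038  0.004  0.005  0.001]
 [-0.004 -0.002 -0.    -0.005 -0.001  0.004  0.01   0.008  0.005  0.038
   0.04   0.005  0.004  0.003 -0.002]
 [ 0.001 -0.007  0.004 -0.005  0.007  0.004  0.004  0.004  0.008  0.002
   0.003 -0.001  0.006  0.004  0.006]
 [ 0.    -0.002  0.    -0.001 -0.001  0.005 -0.     0.002  0.005  0.009
   0.     0.009  0.005  0.004 -0.004]
 [ 0.005  0.    -0.002 -0.006 -0.006 -0.001  0.008  0.008  0.003 -0.001
   0.002 -0.001  0.     0.002  0.002]]
```

View pics/crop0.png

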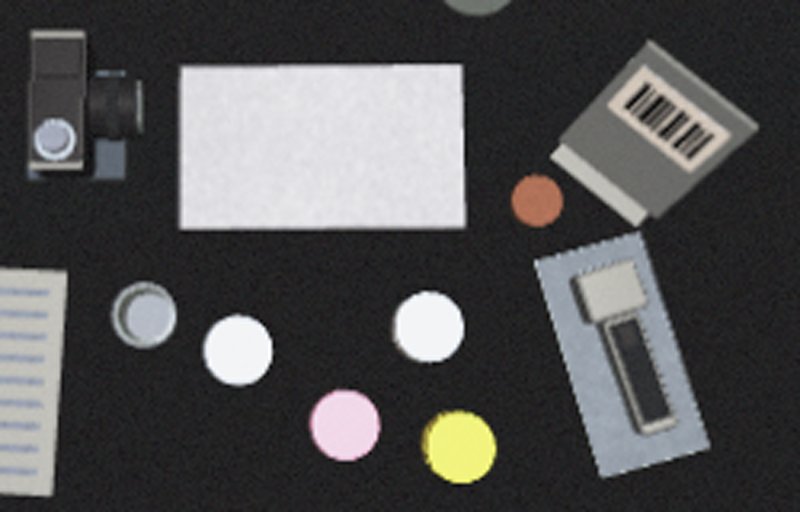

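The crop shows two white-capped amber jars at top (269,259) and (329,252), the pink and yellow look-alikes below them, and the scanner with its head to the upper left. Next I'll measure the scanner, label and key.

```bash
cat > m1.py <<'E'
from m0 import *
print('----')
# scanner
box=np.zeros((420,560),bool); box[222:292,366:412]=1
Q=P[box&(P[...,2]>.028)&(P[...,2]<.06)]
show('scanner top',P[...,2]>.028,(366,222,412,292),.04)
ax=np.linalg.svd(Q[:,:2]-Q[:,:2].mean(0),full_matrices=False)[2][0]; ax*=np.sign(ax[0])
print('pca ang',np.degrees(np.arctan2(ax[1],ax[0])),'mean',Q.mean(0))
t=(Q[:,:2]-Q[:,:2].mean(0))@ax; n=np.array([-ax[1],ax[0]]); s=(Q[:,:2]-Q[:,:2].mean(0))@n
edges=np.arange(-.09,.09,.01); mid=[]
for a in edges:
    k=(t>=a)&(t<a+.01)
    if k.sum()>3: print(round(a+.005,3),k.sum(),np.round([s[k].min(),s[k].max(),np.median(Q[k,2])],4)); 
print('t range',t.min(),t.max())
# label
m=np.zeros((420,560),bool); cv2.fillPoly(mm:=np.zeros((420,560),np.uint8),[np.array([[372,196],[398,164],[430,188],[396,217]])],1)
k=(mm>0)&(P[...,2]>.03)&(P[...,2]<.17); L=P[k]
for _ in range(3):
    c=L.mean(0); nn=np.linalg.svd(L-c,full_matrices=False)[2][2]; e=abs((L-c)@nn); L=L[e<.008]
nn*=np.sign(nn[2]); print('normal',nn,'tilt',np.degrees(np.arcsin(nn[2])),'heading of +x',np.degrees(np.arctan2(-nn[1],-nn[0])),len(L))
lab=cv2.morphologyEx(((V>150)&(mm>0)).astype(np.uint8),cv2.MORPH_CLOSE,np.ones((7,7)))
cc=max(cv2.findContours(lab,cv2.RETR_EXTERNAL,cv2.CHAIN_APPROX_NONE)[0],key=cv2.contourArea).reshape(-1,2)
e,D=rays('top',cc); X=e+D*(((c-e)@nn)/(D@nn))[:,None]
h=np.array([-nn[0],-nn[1],0]);h/=np.linalg.norm(h);u=np.cross([0,0,1],h);v=np.cross(nn,u); v*=np.sign(v[2])
ab=np.c_[(X-c)@u,(X-c)@v].astype(np.float32); rr=cv2.minAreaRect(ab); print('label',c+rr[0][0]*u+rr[0][1]*v,rr)
# key
kk=(V>150)&(np.hypot(*(np.mgrid[:420,:560]-np.array([193.4,212])[:,None,None]))<8)
ys,xs=np.nonzero(kk); print('key px',xs.mean(),ys.mean(),len(xs),plane('top',[[xs.mean(),ys.mean()]],.157),'z',np.nanmedian(P[kk][:,2]))
show('key',V>150,(204,186,220,201),.157)
E
python3 m1.py | sed -n '/----/,$p'
```

```text
----
scanner top c [ 0.4328 -0.2996] size [0.1491 0.0558] long ang 17.4 z med 0.0402 px [391.1 259. ]
pca ang 18.82793615407777 mean [ 0.43980589 -0.29757914  0.04011667]
-0.085 8 [-0.0116  0.0094  0.0375]
-0.075 47 [-0.0178  0.0157  0.0371]
-0.065 44 [-0.0166  0.0158  0.0391]
-0.055 46 [-0.0168  0.0152  0.0386]
-0.045 45 [-0.0178  0.0161  0.0387]
-0.035 47 [-0.0181  0.0159  0.0388]
-0.025 46 [-0.0172  0.0158  0.0387]
-0.015 46 [-0.0181  0.0147  0.0378]
-0.005 44 [-0.0182  0.0141  0.0389]
0.005 45 [-0.0181  0.0155  0.0383]
0.015 44 [-0.0167  0.0147  0.0386]
0.025 62 [-0.0266  0.0243  0.0422]
0.035 73 [-0.0285  0.0254  0.0436]
0.045 71 [-0.0286  0.0252  0.0437]
0.055 73 [-0.0268  0.0253  0.0443]
0.065 48 [-0.0273  0.0251  0.043 ]
t range -0.08287023138378309 0.06698540723611987
normal [-0.67168062  0.55167726  0.49446672] tilt 29.634591643177924 heading of +x -39.397584584453305 1538
label [ 0.62120296 -0.31676053  0.11989735] ((0.0004633106291294098, 0.0166762825101614), (0.09121569246053696, 0.06293954700231552), 0.2554148733615875)
key px 211.61904761904762 193.4126984126984 126 [[0.59294881 0.19043352 0.157     ]] z 0.15325246226890454
key c [0.5934 0.1901] size [0.0302 0.0315] long ang -43.6 z med 0.1535 px [211.8 193.2]
```

```bash
cat >> h.py <<'E'
from scipy.spatial.transform import Rotation as Ro
import sys
def Rd(psi):
    c,s=np.cos(np.radians(psi)),np.sin(np.radians(psi)); return np.array([[c,s,0],[s,-c,0],[0,0,-1.]])
def plan(*wps,step=.038,rot=.115):
    """wps: (x,y,z,psi_deg,claw); prints rows per leg"""
    s=r.observe(); p=np.array(s['position']); R=np.array(s['orientation']); rows=[]
    print('at',s['clock'],p.round(4),'psi',np.degrees(np.arctan2(R[1,0],R[0,0])).round(1),'tilt',R[:2,2].round(3),'q',np.round(s['joints'],2),'open',round(s['opening'],4),'F',np.round(s['wrist_force'],1))
    for x,y,z,psi,claw in wps:
        g=np.array([x,y,z]); Rg=Rd(psi); rv=Ro.from_matrix(R.T@Rg).as_rotvec()
        n=max(1,int(np.ceil(np.linalg.norm(g-p)/step)),int(np.ceil(np.linalg.norm(rv)/rot)))
        p0,R0=p,R
        for i in range(1,n+1):
            p1=p0+(g-p0)*i/n; R1=R0@Ro.from_rotvec(rv*i/n).as_matrix()
            t=(R.T@(p1-p)*100).round(2); d=Ro.from_matrix(R.T@R1).as_rotvec().round(3)
            rows.append('{"claw":%g,"travel":[%g,%g,%g],"dr":[%g,%g,%g]}'%(claw,*(t+0.),*(d+0.))); p,R=p1,R1
        rows.append('-- %d'%n)
    print('\n'.join(rows))
E
python3 -c "
from h import *
plan((.47,.1,.25,60,1),(.435,-.30,.16,18,1),(.435,-.30,.12,18,1))"
```

```text
at 0.1 [0.258  0.5689 0.2468] psi 155.6 tilt [-0.    -0.001] q [-1.17  0.33 -0.06  1.46  0.02  1.35 -0.09] open 0.0867 F [ 1.1 -0.  -0.4]
{"claw":1,"travel":[-2.58,-2.26,-0.02],"dr":[0,0,0.111]}
{"claw":1,"travel":[-2.81,-1.96,-0.02],"dr":[0,0,0.111]}
{"claw":1,"travel":[-3.01,-1.64,-0.02],"dr":[0,0,0.111]}
{"claw":1,"travel":[-3.18,-1.29,-0.02],"dr":[0,0,0.111]}
{"claw":1,"travel":[-3.3,-0.93,-0.02],"dr":[0,0,0.111]}
{"claw":1,"travel":[-3.38,-0.56,-0.02],"dr":[0,0,0.111]}
{"claw":1,"travel":[-3.43,-0.18,-0.02],"dr":[0,0,0.111]}
{"claw":1,"travel":[-3.42,0.2,-0.02],"dr":[0,0,0.111]}
{"claw":1,"travel":[-3.38,0.58,-0.02],"dr":[0,0,0.111]}
{"claw":1,"travel":[-3.3,0.95,-0.02],"dr":[0,0,0.111]}
{"claw":1,"travel":[-3.17,1.31,-0.02],"dr":[0,0,0.111]}
{"claw":1,"travel":[-3.01,1.65,-0.02],"dr":[0,0,0.111]}
{"claw":1,"travel":[-2.8,1.98,-0.02],"dr":[0,0,0.111]}
{"claw":1,"travel":[-2.57,2.28,-0.02],"dr":[0,0,0.111]}
{"claw":1,"travel":[-2.3,2.55,-0.02],"dr":[0,0,0.111]}
-- 15
{"claw":1,"travel":[-3.31,1.54,0.82],"dr":[0,0,0.067]}
{"claw":1,"travel":[-3.2,1.76,0.82],"dr":[0,0,0.067]}
{"claw":1,"travel":[-3.07,1.97,0.82],"dr":[0,0,0.067]}
{"claw":1,"travel":[-2.94,2.17,0.82],"dr":[0,0,0.067]}
{"claw":1,"travel":[-2.79,2.36,0.82],"dr":[0,0,0.067]}
{"claw":1,"travel":[-2.62,2.54,0.82],"dr":[0,0,0.067]}
{"claw":1,"travel":[-2.45,2.71,0.82],"dr":[0,0,0.067]}
{"claw":1,"travel":[-2.26,2.87,0.82],"dr":[0,0,0.067]}
{"claw":1,"travel":[-2.07,3.01,0.82],"dr":[0,0,0.067]}
{"claw":1,"travel":[-1.86,3.14,0.82],"dr":[0,0,0.067]}
{"claw":1,"travel":[-1.65,3.26,0.82],"dr":[0,0,0.067]}
-- 11
{"claw":1,"travel":[0,0,2],"dr":[0,0,0]}
{"claw":1,"travel":[0,0,2],"dr":[0,0,0]}
-- 2
```

Emit:
jog_arm(
  series=[
    {"claw": 1,"travel": [-2.6,-2.3,0],"dr": [0,0,0.11]},
    {"claw": 1,"travel": [-2.8,-2,0],"dr": [0,0,0.11]},
    {"claw": 1,"travel": [-3,-1.6,0],"dr": [0,0,0.11]},
    {"claw": 1,"travel": [-3.2,-1.3,0],"dr": [0,0,0.11]},
    {"claw": 1,"travel": [-3.3,-0.9,0],"dr": [0,0,0.11]},
    {"claw": 1,"travel": [-3.4,-0.6,0],"dr": [0,0,0.11]},
    {"claw": 1,"travel": [-3.4,-0.2,0],"dr": [0,0,0.11]},
    {"claw": 1,"travel": [-3.4,0.2,0],"dr": [0,0,0.11]},
    {"claw": 1,"travel": [-3.4,0.6,0],"dr": [0,0,0.11]},
    {"claw": 1,"travel": [-3.3,1,0],"dr": [0,0,0.11]},
    {"claw": 1,"travel": [-3.2,1.3,0],"dr": [0,0,0.11]},
    {"claw": 1,"travel": [-3,1.7,0],"dr": [0,0,0.11]},
    {"claw": 1,"travel": [-2.8,2,0],"dr": [0,0,0.11]},
    {"claw": 1,"travel": [-2.6,2.3,0],"dr": [0,0,0.11]},
    {"claw": 1,"travel": [-2.3,2.5,0],"dr": [0,0,0.11]},
  ],
)

```text
clock: 1.35
position: [0.4618, 0.078, 0.2406]
orientation: [[0.538, 0.843, -0.01], [0.843, -0.538, -0.004], [-0.009, -0.006, -1.0]]
wrist_force: [1.5, 0.4, 0.0]
opening: 0.0866
```

```bash
python3 -c "
from h import *
plan((.435,-.30,.12,18,1))"
```

```text
at 1.35 [0.4618 0.078  0.2406] psi 57.5 tilt [-0.01  -0.004] q [-0.69 -0.02  0.42  1.88  0.01  1.29 -0.84] open 0.0866 F [1.5 0.4 0. ]
{"claw":1,"travel":[-3.02,1.65,1.11],"dr":[0,0.001,0.063]}
{"claw":1,"travel":[-2.91,1.83,1.11],"dr":[0,0.001,0.063]}
{"claw":1,"travel":[-2.79,2.01,1.11],"dr":[0,0.001,0.063]}
{"claw":1,"travel":[-2.66,2.18,1.11],"dr":[0,0.001,0.063]}
{"claw":1,"travel":[-2.52,2.35,1.1],"dr":[0,0.001,0.063]}
{"claw":1,"travel":[-2.37,2.5,1.1],"dr":[0,0.001,0.063]}
{"claw":1,"travel":[-2.21,2.64,1.1],"dr":[0,0.001,0.063]}
{"claw":1,"travel":[-2.04,2.77,1.1],"dr":[0,0.001,0.063]}
{"claw":1,"travel":[-1.86,2.9,1.1],"dr":[0,0.001,0.063]}
{"claw":1,"travel":[-1.68,3.01,1.1],"dr":[0,0.001,0.063]}
{"claw":1,"travel":[-1.49,3.11,1.1],"dr":[0,0.001,0.063]}
-- 11
```

Emit:
jog_arm(
  series=[
    {"claw": 1,"travel": [-3,1.7,1],"dr": [0,0,0.063]},
    {"claw": 1,"travel": [-2.9,1.8,1],"dr": [0,0,0.063]},
    {"claw": 1,"travel": [-2.8,2,1],"dr": [0,0,0.063]},
    {"claw": 1,"travel": [-2.7,2.2,1],"dr": [0,0,0.063]},
    {"claw": 1,"travel": [-2.5,2.4,1],"dr": [0,0,0.063]},
    {"claw": 1,"travel": [-2.4,2.5,1],"dr": [0,0,0.063]},
    {"claw": 1,"travel": [-2.2,2.6,1],"dr": [0,0,0.063]},
    {"claw": 1,"travel": [-2,2.8,1],"dr": [0,0,0.063]},
    {"claw": 1,"travel": [-1.9,2.9,1],"dr": [0,0,0.063]},
    {"claw": 1,"travel": [-1.7,3,1],"dr": [0,0,0.063]},
    {"claw": 1,"travel": [-1.5,3.1,1],"dr": [0,0,0.063]},
    {"claw": 1,"travel": [0,0,0],"dr": [0,0,0]},
  ],
)

```text
clock: 2.35
position: [0.4205, -0.324, 0.1273]
orientation: [[0.966, 0.257, -0.006], [0.257, -0.966, -0.006], [-0.008, 0.004, -1.0]]
wrist_force: [-0.6, -0.1, -0.8]
opening: 0.0869
```

```bash
python3 -c "
from h import *
plan((.435,-.30,.09,18,1),(.435,-.30,.036,18,1),step=.02)"
```

```text
at 2.35 [ 0.4205 -0.324   0.1273] psi 14.9 tilt [-0.006 -0.006] q [-0.15  0.3   0.83  1.89 -0.24  1.06 -0.53] open 0.0869 F [-0.6 -0.1 -0.8]
{"claw":1,"travel":[0.68,-0.65,1.24],"dr":[0.001,0.003,-0.018]}
{"claw":1,"travel":[0.69,-0.64,1.24],"dr":[0.001,0.003,-0.018]}
{"claw":1,"travel":[0.7,-0.63,1.24],"dr":[0.001,0.003,-0.018]}
-- 3
{"claw":1,"travel":[0,0,1.8],"dr":[0,0,0]}
{"claw":1,"travel":[0,0,1.8],"dr":[0,0,0]}
{"claw":1,"travel":[0,0,1.8],"dr":[0,0,0]}
-- 3
```

Emit:
jog_arm(
  series=[
    {"claw": 1,"travel": [0.7,-0.6,1.2],"dr": [0,0,-0.018]},
    {"claw": 1,"travel": [0.7,-0.6,1.2],"dr": [0,0,-0.018]},
    {"claw": 1,"travel": [0.6,-0.5,1],"dr": [0,0,-0.018]},
    {"claw": 1,"travel": [0,0,0],"dr": [0,0,0]},
    {"claw": 1,"travel": [0,0,0],"dr": [0,0,0]},
  ],
)

```text
clock: 2.77
position: [0.4334, -0.303, 0.0892]
orientation: [[0.951, 0.308, -0.011], [0.308, -0.951, -0.006], [-0.012, 0.002, -1.0]]
wrist_force: [0.4, -1.3, -0.3]
opening: 0.0872
```

```bash
python3 -c "
from h import *
plan((.435,-.30,.036,18,1),step=.02)"
```

```text
at 2.7667 [ 0.4334 -0.303   0.0892] psi 17.9 tilt [-0.011 -0.006] q [-0.15  0.35  0.79  1.92 -0.28  0.99 -0.5 ] open 0.0872 F [ 0.4 -1.3 -0.3]
{"claw":1,"travel":[0.1,-0.08,1.77],"dr":[0.001,0.004,0]}
{"claw":1,"travel":[0.1,-0.08,1.77],"dr":[0.001,0.004,0]}
{"claw":1,"travel":[0.09,-0.08,1.77],"dr":[0.001,0.004,0]}
-- 3
```

Emit:
jog_arm(
  series=[
    {"claw": 1,"travel": [0.1,-0.1,1.5],"dr": [0,0.004,0]},
    {"claw": 1,"travel": [0.1,-0.1,1.5],"dr": [0,0.004,0]},
    {"claw": 1,"travel": [0.1,-0.1,1.2],"dr": [0,0.004,0]},
    {"claw": 1,"travel": [0,0,0.6],"dr": [0,0,0]},
    {"claw": 1,"travel": [0,0,0.2],"dr": [0,0,0]},
    {"claw": 1,"travel": [0,0,0],"dr": [0,0,0]},
  ],
)

```text
clock: 3.27
position: [0.4381, -0.2971, 0.0401]
orientation: [[0.95, 0.314, 0.006], [0.314, -0.95, -0.002], [0.005, 0.004, -1.0]]
wrist_force: [-0.2, 0.0, -0.1]
opening: 0.0868
```

Emit:
jog_arm(
  series=[
    {"claw": 0,"travel": [0,0,0],"dr": [0,0,0]},
    {"claw": 0,"travel": [0,0,0],"dr": [0,0,0]},
    {"claw": 0,"travel": [0,0,0],"dr": [0,0,0]},
    {"claw": 0,"travel": [0,0,0],"dr": [0,0,0]},
    {"claw": 0,"travel": [0,0,0],"dr": [0,0,0]},
    {"claw": 0,"travel": [0,0,0],"dr": [0,0,0]},
    {"claw": 0,"travel": [0,0,0],"dr": [0,0,0]},
    {"claw": 0,"travel": [0,0,0],"dr": [0,0,0]},
  ],
)

```text
clock: 3.93
position: [0.4399, -0.2981, 0.0433]
orientation: [[0.949, 0.314, 0.01], [0.314, -0.949, -0.003], [0.008, 0.006, -1.0]]
wrist_force: [-0.2, 0.1, 0.2]
opening: 0.0418
```

```bash
python3 -c "
from h import *
plan((.435,-.30,.132,18,0),(.488,-.208,.132,-39.4,0),step=.02,rot=.08)"
```

```text
at 3.9333 [ 0.4399 -0.2981  0.0433] psi 18.3 tilt [ 0.01  -0.003] q [-0.11  0.42  0.74  1.96 -0.36  0.89 -0.44] open 0.0418 F [-0.2  0.1  0.2]
{"claw":0,"travel":[-0.09,0.02,-1.78],"dr":[0.001,-0.002,0.001]}
{"claw":0,"travel":[-0.09,0.01,-1.77],"dr":[0.001,-0.002,0.001]}
{"claw":0,"travel":[-0.1,0.01,-1.77],"dr":[0.001,-0.002,0.001]}
{"claw":0,"travel":[-0.1,0.01,-1.77],"dr":[0.001,-0.002,0.001]}
{"claw":0,"travel":[-0.1,0.01,-1.77],"dr":[0.001,-0.002,0.001]}
-- 5
{"claw":0,"travel":[0.61,-0.55,0],"dr":[0,0,0.077]}
{"claw":0,"travel":[0.56,-0.59,0],"dr":[0,0,0.077]}
{"claw":0,"travel":[0.52,-0.63,0],"dr":[0,0,0.077]}
{"claw":0,"travel":[0.46,-0.67,0],"dr":[0,0,0.077]}
{"claw":0,"travel":[0.41,-0.71,0],"dr":[0,0,0.077]}
{"claw":0,"travel":[0.36,-0.73,0],"dr":[0,0,0.077]}
{"claw":0,"travel":[0.3,-0.76,0],"dr":[0,0,0.077]}
{"claw":0,"travel":[0.24,-0.78,0],"dr":[0,0,0.077]}
{"claw":0,"travel":[0.18,-0.8,0],"dr":[0,0,0.077]}
{"claw":0,"travel":[0.12,-0.81,0],"dr":[0,0,0.077]}
{"claw":0,"travel":[0.05,-0.81,0],"dr":[0,0,0.077]}
{"claw":0,"travel":[-0.01,-0.82,0],"dr":[0,0,0.077]}
{"claw":0,"travel":[-0.07,-0.81,0],"dr":[0,0,0.077]}
-- 13
```

Emit:
jog_arm(
  series=[
    {"claw": 0,"travel": [-0.3,-0.1,0.5],"dr": [0,-0.01,0]},
    {"claw": 0,"travel": [0,0,0.2],"dr": [0,0,0]},
    {"claw": 0,"travel": [0,0,0],"dr": [0,0,0]},
    {"claw": 0,"travel": [0,0,0],"dr": [0,0,0]},
    {"claw": 0,"travel": [0,0,0],"dr": [0,0,0]},
  ],
)

```text
clock: 4.35
position: [0.4368, -0.2987, 0.0379]
orientation: [[0.95, 0.314, -0.0], [0.314, -0.95, -0.006], [-0.002, 0.005, -1.0]]
wrist_force: [-0.4, 0.7, 6.1]
opening: 0.0339
```

Emit:
jog_arm(
  series=[
    {"claw": 0,"travel": [0,0,-1],"dr": [0,0,0]},
    {"claw": 0,"travel": [0,0,-1.8],"dr": [0,0,0]},
    {"claw": 0,"travel": [0,0,-1.8],"dr": [0,0,0]},
    {"claw": 0,"travel": [0,0,-1.8],"dr": [0,0,0]},
    {"claw": 0,"travel": [0,0,-1.5],"dr": [0,0,0]},
    {"claw": 0,"travel": [0.6,-0.6,-0.5],"dr": [0,0,0.077]},
    {"claw": 0,"travel": [0.6,-0.6,0],"dr": [0,0,0.077]},
    {"claw": 0,"travel": [0.5,-0.6,0],"dr": [0,0,0.077]},
    {"claw": 0,"travel": [0.5,-0.7,0],"dr": [0,0,0.077]},
    {"claw": 0,"travel": [0.4,-0.7,0],"dr": [0,0,0.077]},
    {"claw": 0,"travel": [0.4,-0.7,0],"dr": [0,0,0.077]},
    {"claw": 0,"travel": [0.3,-0.8,0],"dr": [0,0,0.077]},
    {"claw": 0,"travel": [0.2,-0.8,0],"dr": [0,0,0.077]},
    {"claw": 0,"travel": [0.2,-0.8,0],"dr": [0,0,0.077]},
    {"claw": 0,"travel": [0.1,-0.8,0],"dr": [0,0,0.077]},
    {"claw": 0,"travel": [0,0,0],"dr": [0,0,0]},
    {"claw": 0,"travel": [0,0,0],"dr": [0,0,0]},
  ],
)

```text
clock: 5.77
position: [0.4738, -0.2234, 0.1262]
orientation: [[0.882, -0.472, -0.013], [-0.472, -0.882, -0.005], [-0.009, 0.011, -1.0]]
wrist_force: [-0.5, 0.0, -0.5]
opening: 0.0335
```

```bash
python3 -c "
from h import *
plan((.488,-.208,.134,-39.4,0),step=.01,rot=.08); snap('top','top1')"
```

```text
at 5.7667 [ 0.4738 -0.2234  0.1262] psi -28.1 tilt [-0.013 -0.005] q [-0.46  0.32  0.94  1.9  -0.28  1.07 -1.46] open 0.0335 F [-0.5  0.  -0.5]
{"claw":0,"travel":[0.17,-0.67,-0.27],"dr":[0.004,0.002,0.065]}
{"claw":0,"travel":[0.13,-0.68,-0.26],"dr":[0.004,0.002,0.065]}
{"claw":0,"travel":[0.09,-0.69,-0.26],"dr":[0.004,0.002,0.065]}
-- 3
```

View pics/top1.png

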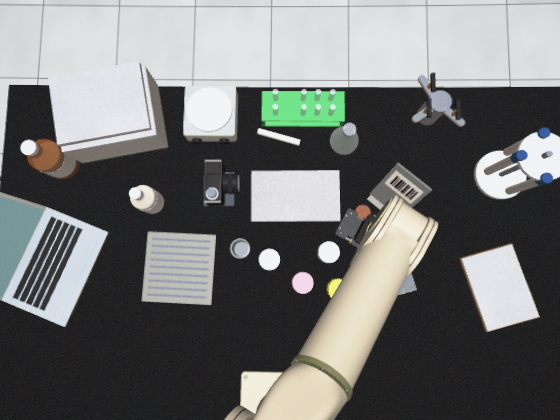

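The arm hides the scanner in the top view; jars, board and easel are unmoved. I'll finish aiming and then check with the scene camera.

Emit:
jog_arm(
  series=[
    {"claw": 0,"travel": [0.2,-0.7,-0.3],"dr": [0.004,0,0.065]},
    {"claw": 0,"travel": [0.1,-0.7,-0.3],"dr": [0.004,0,0.065]},
    {"claw": 0,"travel": [0.1,-0.6,-0.2],"dr": [0.004,0,0.055]},
    {"claw": 0,"travel": [0,0,0],"dr": [0,0,0]},
    {"claw": 0,"travel": [0,0,0],"dr": [0,0,0]},
  ],
)

```text
clock: 6.23
position: [0.4856, -0.2109, 0.1345]
orientation: [[0.78, -0.625, -0.007], [-0.625, -0.78, 0.005], [-0.009, 0.001, -1.0]]
wrist_force: [-0.5, 1.0, -2.2]
opening: 0.034
```

```bash
python3 -c "
from h import *
plan((.488,-.208,.134,-39.4,0),step=.01,rot=.08); p,d=snap('scene','scene1')
print(proj('scene',[[.544,-.2535,.12],[.621,-.317,.12]]))
cv2.imwrite('pics/crop1.png',cv2.resize(p[160:370,60:340,::-1],None,fx=2.8,fy=2.8,interpolation=cv2.INTER_CUBIC))"
```

```text
at 6.2333 [ 0.4856 -0.2109  0.1345] psi -38.7 tilt [-0.007  0.005] q [-0.5   0.33  0.97  1.88 -0.31  1.1  -1.65] open 0.034 F [-0.5  1.  -2.2]
{"claw":0,"travel":[0.01,-0.38,0.05],"dr":[0.001,0.009,0.012]}
-- 1
[[180.583634   266.71169114]
 [182.68665501 305.8854314 ]]
```

View pics/crop1.png

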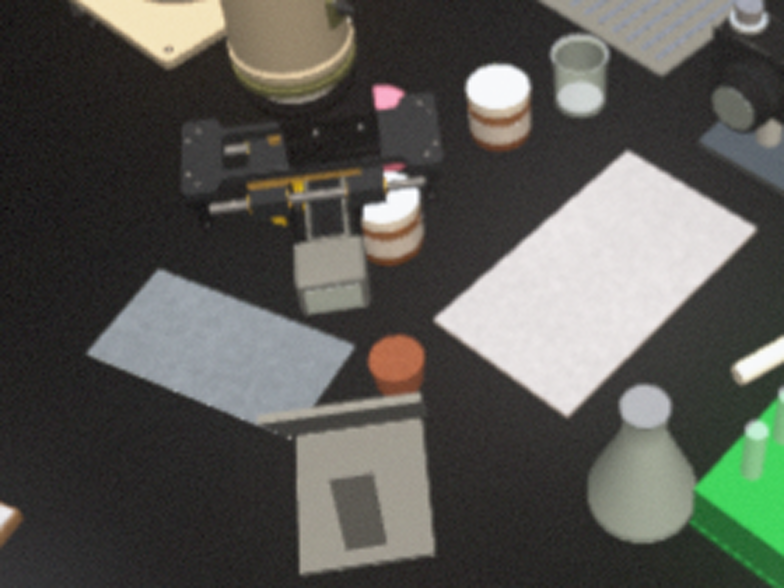

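The crop shows the scanner level in the jaws, its window centre at crop (337,299). The prediction was (338,299), so it is aimed. Hold.

Emit:
jog_arm(
  series=[
    {"claw": 0,"travel": [0,-0.3,0.1],"dr": [0,0.008,0.01]},
    {"claw": 0,"travel": [0,0,0],"dr": [0,0,0]},
    {"claw": 0,"travel": [0,0,0],"dr": [0,0,0]},
    {"claw": 0,"travel": [0,0,0],"dr": [0,0,0]},
    {"claw": 0,"travel": [0,0,0],"dr": [0,0,0]},
    {"claw": 0,"travel": [0,0,0],"dr": [0,0,0]},
    {"claw": 0,"travel": [0,0,0],"dr": [0,0,0]},
    {"claw": 0,"travel": [0,0,0],"dr": [0,0,0]},
    {"claw": 0,"travel": [0,0,0],"dr": [0,0,0]},
    {"claw": 0,"travel": [0,0,0],"dr": [0,0,0]},
    {"claw": 0,"travel": [0,0,0],"dr": [0,0,0]},
    {"claw": 0,"travel": [0,0,0],"dr": [0,0,0]},
    {"claw": 0,"travel": [0,0,0],"dr": [0,0,0]},
    {"claw": 0,"travel": [0,0,0],"dr": [0,0,0]},
    {"claw": 0,"travel": [0,0,0],"dr": [0,0,0]},
  ],
)

```text
clock: 7.53
position: [0.486, -0.21, 0.133]
orientation: [[0.776, -0.63, -0.001], [-0.63, -0.776, -0.001], [-0.0, 0.001, -1.0]]
wrist_force: [-0.1, -0.3, -1.0]
opening: 0.0339
```

Emit:
jog_arm(
  series=[
    {"claw": 0,"travel": [0,0,0],"dr": [0,0,0]},
    {"claw": 0,"travel": [0,0,0],"dr": [0,0,0]},
    {"claw": 0,"travel": [0,0,0],"dr": [0,0,0]},
    {"claw": 0,"travel": [0,0,0],"dr": [0,0,0]},
    {"claw": 0,"travel": [0,0,0],"dr": [0,0,0]},
    {"claw": 0,"travel": [0,0,0],"dr": [0,0,0]},
    {"claw": 0,"travel": [0,0,0],"dr": [0,0,0]},
    {"claw": 0,"travel": [0,0,0],"dr": [0,0,0]},
    {"claw": 0,"travel": [0,0,0],"dr": [0,0,0]},
    {"claw": 0,"travel": [0,0,0],"dr": [0,0,0]},
    {"claw": 0,"travel": [0,0,0],"dr": [0,0,0]},
    {"claw": 0,"travel": [0,0,0],"dr": [0,0,0]},
  ],
)

```text
clock: 8.53
position: [0.4861, -0.21, 0.133]
orientation: [[0.776, -0.63, -0.001], [-0.63, -0.776, -0.001], [-0.0, 0.001, -1.0]]
wrist_force: [-0.2, -0.4, -1.2]
opening: 0.0335
```

```bash
python3 -c "
from h import *
plan((.437,-.299,.110,17,0),(.437,-.299,.039,17,0),step=.015,rot=.08)"
```

```text
at 8.5333 [ 0.4861 -0.21    0.133 ] psi -39.1 tilt [-0.001 -0.001] q [-0.51  0.33  0.98  1.89 -0.3   1.08 -1.67] open 0.0335 F [-0.2 -0.4 -1.2]
{"claw":0,"travel":[0.14,0.77,0.18],"dr":[0,0,-0.075]}
{"claw":0,"travel":[0.08,0.78,0.18],"dr":[0,0,-0.075]}
{"claw":0,"travel":[0.02,0.78,0.18],"dr":[0,0,-0.075]}
{"claw":0,"travel":[-0.04,0.78,0.18],"dr":[0,0,-0.075]}
{"claw":0,"travel":[-0.1,0.78,0.18],"dr":[0,0,-0.075]}
{"claw":0,"travel":[-0.15,0.77,0.18],"dr":[0,0,-0.075]}
{"claw":0,"travel":[-0.21,0.75,0.18],"dr":[0,0,-0.075]}
{"claw":0,"travel":[-0.27,0.73,0.18],"dr":[0,0,-0.075]}
{"claw":0,"travel":[-0.32,0.71,0.18],"dr":[0,0,-0.075]}
{"claw":0,"travel":[-0.37,0.69,0.18],"dr":[0,0,-0.075]}
{"claw":0,"travel":[-0.42,0.66,0.18],"dr":[0,0,-0.075]}
{"claw":0,"travel":[-0.47,0.62,0.18],"dr":[0,0,-0.075]}
{"claw":0,"travel":[-0.52,0.59,0.18],"dr":[0,0,-0.075]}
-- 13
{"claw":0,"travel":[0,0,1.42],"dr":[0,0,0]}
{"claw":0,"travel":[0,0,1.42],"dr":[0,0,0]}
{"claw":0,"travel":[0,0,1.42],"dr":[0,0,0]}
{"claw":0,"travel":[0,0,1.42],"dr":[0,0,0]}
{"claw":0,"travel":[0,0,1.42],"dr":[0,0,0]}
-- 5
```

Emit:
jog_arm(
  series=[
    {"claw": 0,"travel": [0.1,0.8,0.2],"dr": [0,0,-0.075]},
    {"claw": 0,"travel": [0.1,0.8,0.2],"dr": [0,0,-0.075]},
    {"claw": 0,"travel": [0,0.8,0.2],"dr": [0,0,-0.075]},
    {"claw": 0,"travel": [0,0.8,0.2],"dr": [0,0,-0.075]},
    {"claw": 0,"travel": [-0.1,0.8,0.2],"dr": [0,0,-0.075]},
    {"claw": 0,"travel": [-0.2,0.8,0.2],"dr": [0,0,-0.075]},
    {"claw": 0,"travel": [-0.2,0.8,0.2],"dr": [0,0,-0.075]},
    {"claw": 0,"travel": [-0.3,0.7,0.2],"dr": [0,0,-0.075]},
    {"claw": 0,"travel": [-0.3,0.7,0.2],"dr": [0,0,-0.075]},
    {"claw": 0,"travel": [-0.4,0.7,0.2],"dr": [0,0,-0.075]},
    {"claw": 0,"travel": [-0.4,0.7,0.2],"dr": [0,0,-0.075]},
    {"claw": 0,"travel": [-0.5,0.6,0.2],"dr": [0,0,-0.075]},
    {"claw": 0,"travel": [-0.5,0.6,0.2],"dr": [0,0,-0.075]},
    {"claw": 0,"travel": [0,0,0],"dr": [0,0,0]},
    {"claw": 0,"travel": [0,0,0],"dr": [0,0,0]},
  ],
)

```text
clock: 9.78
position: [0.4355, -0.3051, 0.1059]
orientation: [[0.943, 0.334, -0.001], [0.334, -0.943, -0.001], [-0.001, 0.001, -1.0]]
wrist_force: [-0.6, 0.2, -2.8]
opening: 0.0335
```

```bash
python3 -c "
from h import *
plan((.437,-.299,.05,17,0),step=.015,rot=.08)"
```

```text
at 9.7833 [ 0.4355 -0.3051  0.1059] psi 19.5 tilt [-0.001 -0.001] q [-0.15  0.32  0.78  1.9  -0.26  1.02 -0.48] open 0.0335 F [-0.6  0.2 -2.8]
{"claw":0,"travel":[0.09,-0.13,1.4],"dr":[0,0,0.011]}
{"claw":0,"travel":[0.09,-0.13,1.4],"dr":[0,0,0.011]}
{"claw":0,"travel":[0.08,-0.13,1.4],"dr":[0,0,0.011]}
{"claw":0,"travel":[0.08,-0.13,1.4],"dr":[0,0,0.011]}
-- 4
```

Emit:
jog_arm(
  series=[
    {"claw": 0,"travel": [0.1,-0.1,1.4],"dr": [0,0,0.01]},
    {"claw": 0,"travel": [0.1,-0.1,1.4],"dr": [0,0,0.01]},
    {"claw": 0,"travel": [0.1,-0.1,1.4],"dr": [0,0,0.01]},
    {"claw": 0,"travel": [0.1,-0.1,1.2],"dr": [0,0,0.01]},
    {"claw": 0,"travel": [0,0,0],"dr": [0,0,0]},
    {"claw": 0,"travel": [0,0,0],"dr": [0,0,0]},
  ],
)

```text
clock: 10.28
position: [0.4408, -0.298, 0.051]
orientation: [[0.959, 0.283, 0.002], [0.283, -0.959, -0.001], [0.001, 0.002, -1.0]]
wrist_force: [0.5, 0.6, 0.1]
opening: 0.0337
```

Emit:
jog_arm(
  series=[
    {"claw": 0,"travel": [-0.1,0,0.5],"dr": [0,0,0]},
    {"claw": 0,"travel": [0,0,0.4],"dr": [0,0,0]},
    {"claw": 0,"travel": [0,0,0.3],"dr": [0,0,0]},
    {"claw": 0,"travel": [0,0,0.1],"dr": [0,0,0]},
    {"claw": 0,"travel": [0,0,0],"dr": [0,0,0]},
  ],
)

```text
clock: 10.7
position: [0.4411, -0.2986, 0.0386]
orientation: [[0.959, 0.283, 0.004], [0.283, -0.959, -0.002], [0.003, 0.003, -1.0]]
wrist_force: [0.6, 0.7, -1.1]
opening: 0.0339
```

Emit:
jog_arm(
  series=[
    {"claw": 0,"travel": [0,0,0.1],"dr": [0,0,0]},
    {"claw": 0,"travel": [0,0,0],"dr": [0,0,0]},
    {"claw": 1,"travel": [0,0,0],"dr": [0,0,0]},
    {"claw": 1,"travel": [0,0,0],"dr": [0,0,0]},
    {"claw": 1,"travel": [0,0,0],"dr": [0,0,0]},
    {"claw": 1,"travel": [0,0,0],"dr": [0,0,0]},
    {"claw": 1,"travel": [0,0,0],"dr": [0,0,0]},
    {"claw": 1,"travel": [0,0,0],"dr": [0,0,0]},
    {"claw": 1,"travel": [0,0,0],"dr": [0,0,0]},
    {"claw": 1,"travel": [0,0,0],"dr": [0,0,0]},
    {"claw": 1,"travel": [0,0,-1.5],"dr": [0,0,0]},
    {"claw": 1,"travel": [0,0,-2],"dr": [0,0,0]},
    {"claw": 1,"travel": [0,0,-2],"dr": [0,0,0]},
    {"claw": 1,"travel": [0,0,-3],"dr": [0,0,0]},
    {"claw": 1,"travel": [0,0,-3],"dr": [0,0,0]},
    {"claw": 1,"travel": [0,0,-1],"dr": [0,0,0]},
    {"claw": 1,"travel": [0,0,0],"dr": [0,0,0]},
  ],
)

```text
clock: 12.12
position: [0.4395, -0.2987, 0.1676]
orientation: [[0.96, 0.281, 0.002], [0.281, -0.96, -0.002], [0.001, 0.003, -1.0]]
wrist_force: [-0.1, 0.1, 0.1]
opening: 0.0867
```

```bash
cat >> h.py <<'E'
def jars(tag,zt=.06):
    p,d=snap('top',tag); P=cloud('top',d); h=cv2.cvtColor(p,cv2.COLOR_RGB2HSV)
    m=((h[...,2]>140)&(h[...,1]<45)&(P[...,2]>.045)&(P[...,2]<.075)).astype(np.uint8)
    m=cv2.morphologyEx(m,cv2.MORPH_OPEN,np.ones((3,3)))
    for c in cv2.findContours(m,cv2.RETR_EXTERNAL,cv2.CHAIN_APPROX_NONE)[0]:
        if cv2.contourArea(c)<120: continue
        q=plane('top',c.reshape(-1,2),zt)[:,:2].astype(np.float32); rr=cv2.minAreaRect(q)
        k=np.zeros_like(m); cv2.drawContours(k,[c],-1,1,-1)
        if .15<rr[0][0]<.9 and -.5<rr[0][1]<.5: print('jar?',np.round(rr[0],4),np.round(rr[1],3),'z',np.round(np.nanmedian(P[k>0][:,2]),4),'px',np.round(cv2.minAreaRect(c)[0]))
E
python3 -c "
from h import *
jars('top2')
plan((.4494,-.124,.14,60,1),step=.03,rot=.1)"
```

```text
jar? [ 0.3624 -0.0526] [0.054 0.052] z 0.0594 px [302. 283.]
jar? [0.4264 0.0403] [0.055 0.055] z 0.0599 px [269. 259.]
jar? [ 0.448  -0.1254] [0.055 0.055] z 0.06 px [329. 252.]
jar? [0.8273 0.2185] [0.099 0.148] z 0.069 px [210. 118.]
at 12.1667 [ 0.4394 -0.2986  0.1667] psi 16.3 tilt [ 0.002 -0.002] q [-0.22  0.23  0.83  1.85 -0.19  1.14 -0.61] open 0.0866 F [ 1.4 -0.5  0.9]
{"claw":1,"travel":[0.73,-2.06,0.33],"dr":[0,0,-0.095]}
{"claw":1,"travel":[0.93,-1.98,0.33],"dr":[0,0,-0.095]}
{"claw":1,"travel":[1.11,-1.88,0.33],"dr":[0,0,-0.095]}
{"claw":1,"travel":[1.28,-1.77,0.33],"dr":[0,0,-0.095]}
{"claw":1,"travel":[1.45,-1.64,0.33],"dr":[0,0,-0.095]}
{"claw":1,"travel":[1.6,-1.49,0.33],"dr":[0,0,-0.095]}
{"claw":1,"travel":[1.73,-1.34,0.33],"dr":[0,0,-0.095]}
{"claw":1,"travel":[1.85,-1.16,0.33],"dr":[0,0,-0.095]}
-- 8
```

Emit:
jog_arm(
  series=[
    {"claw": 1,"travel": [0.7,-2.1,0.3],"dr": [0,0,-0.095]},
    {"claw": 1,"travel": [0.9,-2,0.3],"dr": [0,0,-0.095]},
    {"claw": 1,"travel": [1.1,-1.9,0.3],"dr": [0,0,-0.095]},
    {"claw": 1,"travel": [1.3,-1.8,0.3],"dr": [0,0,-0.095]},
    {"claw": 1,"travel": [1.5,-1.6,0.3],"dr": [0,0,-0.095]},
    {"claw": 1,"travel": [1.6,-1.5,0.3],"dr": [0,0,-0.095]},
    {"claw": 1,"travel": [1.7,-1.3,0.3],"dr": [0,0,-0.095]},
    {"claw": 1,"travel": [1.7,-1.1,0.3],"dr": [0,0,-0.08]},
    {"claw": 1,"travel": [0,0,0],"dr": [0,0,0]},
    {"claw": 1,"travel": [0,0,0],"dr": [0,0,0]},
  ],
)

```text
clock: 13.0
position: [0.4399, -0.1157, 0.127]
orientation: [[0.483, 0.875, -0.016], [0.876, -0.483, -0.003], [-0.01, -0.013, -1.0]]
wrist_force: [1.0, -0.7, -0.1]
opening: 0.087
```

```bash
python3 -c "
from h import *
plan((.449,-.125,.1,60,1),(.449,-.125,.043,60,1),step=.02)"
```

```text
at 13.0 [ 0.4399 -0.1157  0.127 ] psi 61.1 tilt [-0.016 -0.003] q [-0.44  0.07  0.62  2.06 -0.04  1.04 -0.3 ] open 0.087 F [ 1.  -0.7 -0.1]
{"claw":1,"travel":[-0.17,0.64,1.34],"dr":[-0.006,0.005,0.01]}
{"claw":1,"travel":[-0.17,0.64,1.35],"dr":[-0.006,0.005,0.01]}
-- 2
{"claw":1,"travel":[0,0,1.9],"dr":[0,0,0]}
{"claw":1,"travel":[0,0,1.9],"dr":[0,0,0]}
{"claw":1,"travel":[0,0,1.9],"dr":[0,0,0]}
-- 3
```

Emit:
jog_arm(
  series=[
    {"claw": 1,"travel": [-0.2,0.6,1.3],"dr": [-0.006,0.006,0.01]},
    {"claw": 1,"travel": [-0.2,0.6,1],"dr": [-0.006,0.006,0.01]},
    {"claw": 1,"travel": [0,0,0],"dr": [0,0,0]},
    {"claw": 1,"travel": [0,0,0],"dr": [0,0,0]},
  ],
)

```text
clock: 13.33
position: [0.4463, -0.1265, 0.1001]
orientation: [[0.505, 0.863, -0.004], [0.863, -0.505, 0.002], [-0.0, -0.004, -1.0]]
wrist_force: [0.0, -0.6, 0.3]
opening: 0.0871
```

```bash
python3 -c "
from h import *
plan((.449,-.125,.043,60,1),step=.02)"
```

```text
at 13.3333 [ 0.4463 -0.1265  0.1001] psi 59.6 tilt [-0.004  0.002] q [-0.42  0.13  0.64  2.07 -0.1   0.97 -0.26] open 0.0871 F [ 0.  -0.6  0.3]
{"claw":1,"travel":[0.09,0.06,1.9],"dr":[-0.001,0,-0.002]}
{"claw":1,"travel":[0.09,0.06,1.9],"dr":[-0.001,0,-0.002]}
{"claw":1,"travel":[0.09,0.05,1.9],"dr":[-0.001,0,-0.002]}
-- 3
```

Emit:
jog_arm(
  series=[
    {"claw": 1,"travel": [0.1,0.1,1.8],"dr": [0,0,0]},
    {"claw": 1,"travel": [0.1,0.1,1.6],"dr": [0,0,0]},
    {"claw": 1,"travel": [0.1,0,1],"dr": [0,0,0]},
    {"claw": 1,"travel": [0,0,0.7],"dr": [0,0,0]},
    {"claw": 1,"travel": [0,0,0.1],"dr": [0,0,0]},
    {"claw": 0,"travel": [0,0,0],"dr": [0,0,0]},
    {"claw": 0,"travel": [0,0,0],"dr": [0,0,0]},
    {"claw": 0,"travel": [0,0,0],"dr": [0,0,0]},
    {"claw": 0,"travel": [0,0,0],"dr": [0,0,0]},
    {"claw": 0,"travel": [0,0,0],"dr": [0,0,0]},
    {"claw": 0,"travel": [0,0,0],"dr": [0,0,0]},
    {"claw": 0,"travel": [0,0,0],"dr": [0,0,0]},
    {"claw": 0,"travel": [0,0,0],"dr": [0,0,0]},
  ],
)

```text
clock: 14.42
position: [0.4502, -0.1265, 0.0496]
orientation: [[0.51, 0.86, -0.001], [0.86, -0.51, 0.002], [0.001, -0.002, -1.0]]
wrist_force: [-0.2, 0.3, -2.1]
opening: 0.0577
```

```bash
python3 -c "
from h import *
plan((.449,-.125,.13,60,0),(.615,-.10,.13,75,0),step=.025,rot=.05)"
```

```text
at 14.4167 [ 0.4502 -0.1265  0.0496] psi 59.3 tilt [-0.001  0.002] q [-0.38  0.24  0.62  2.1  -0.18  0.86 -0.19] open 0.0577 F [-0.2  0.3 -2.1]
{"claw":0,"travel":[0.02,-0.05,-2.01],"dr":[-0.001,0,-0.003]}
{"claw":0,"travel":[0.02,-0.05,-2.01],"dr":[-0.001,0,-0.003]}
{"claw":0,"travel":[0.02,-0.05,-2.01],"dr":[-0.001,0,-0.003]}
{"claw":0,"travel":[0.02,-0.04,-2.01],"dr":[-0.001,0,-0.003]}
-- 4
{"claw":0,"travel":[1.5,1.88,0],"dr":[0,0,-0.037]}
{"claw":0,"travel":[1.42,1.93,0],"dr":[0,0,-0.037]}
{"claw":0,"travel":[1.35,1.98,0],"dr":[0,0,-0.037]}
{"claw":0,"travel":[1.28,2.03,0],"dr":[0,0,-0.037]}
{"claw":0,"travel":[1.2,2.08,0],"dr":[0,0,-0.037]}
{"claw":0,"travel":[1.12,2.12,0],"dr":[0,0,-0.037]}
{"claw":0,"travel":[1.04,2.16,0],"dr":[0,0,-0.037]}
-- 7
```

Emit:
jog_arm(
  series=[
    {"claw": 0,"travel": [0,0,-2],"dr": [0,0,0]},
    {"claw": 0,"travel": [0,0,-2],"dr": [0,0,0]},
    {"claw": 0,"travel": [0,0,-2],"dr": [0,0,0]},
    {"claw": 0,"travel": [0,0,-2],"dr": [0,0,0]},
    {"claw": 0,"travel": [1.5,1.9,0],"dr": [0,0,-0.037]},
    {"claw": 0,"travel": [1.4,1.9,0],"dr": [0,0,-0.037]},
    {"claw": 0,"travel": [1.4,2,0],"dr": [0,0,-0.037]},
    {"claw": 0,"travel": [1.3,2,0],"dr": [0,0,-0.037]},
    {"claw": 0,"travel": [1.2,2.1,0],"dr": [0,0,-0.037]},
    {"claw": 0,"travel": [1.1,2.1,0],"dr": [0,0,-0.037]},
    {"claw": 0,"travel": [0.8,1.5,0],"dr": [0,0,-0.037]},
    {"claw": 0,"travel": [0,0,0],"dr": [0,0,0]},
    {"claw": 0,"travel": [0,0,0],"dr": [0,0,0]},
  ],
)

```text
clock: 15.5
position: [0.6149, -0.1012, 0.1314]
orientation: [[0.26, 0.966, -0.003], [0.966, -0.26, 0.005], [0.004, -0.004, -1.0]]
wrist_force: [-0.0, -0.4, -1.1]
opening: 0.0578
```

```bash
python3 -c "
from h import *
plan((.615,-.10,.070,75,0),step=.015,rot=.05)"
```

```text
at 15.5 [ 0.6149 -0.1012  0.1314] psi 74.9 tilt [-0.003  0.005] q [-0.34  0.46  0.56  1.63 -0.27  1.14  0.02] open 0.0578 F [-0.  -0.4 -1.1]
{"claw":0,"travel":[0.02,0,1.23],"dr":[-0.001,-0.001,0]}
{"claw":0,"travel":[0.02,0,1.23],"dr":[-0.001,-0.001,0]}
{"claw":0,"travel":[0.02,0,1.23],"dr":[-0.001,-0.001,0]}
{"claw":0,"travel":[0.02,0,1.23],"dr":[-0.001,-0.001,0]}
{"claw":0,"travel":[0.02,0,1.23],"dr":[-0.001,-0.001,0]}
-- 5
```

Emit:
jog_arm(
  series=[
    {"claw": 0,"travel": [0,0,1.2],"dr": [0,0,0]},
    {"claw": 0,"travel": [0,0,1.2],"dr": [0,0,0]},
    {"claw": 0,"travel": [0,0,1.2],"dr": [0,0,0]},
    {"claw": 0,"travel": [0,0,1.2],"dr": [0,0,0]},
    {"claw": 0,"travel": [0,0,1],"dr": [0,0,0]},
    {"claw": 0,"travel": [0,0,0.6],"dr": [0,0,0]},
    {"claw": 0,"travel": [0,0,0],"dr": [0,0,0]},
    {"claw": 0,"travel": [0,0,0],"dr": [0,0,0]},
  ],
)

```text
clock: 16.17
position: [0.6094, -0.1018, 0.0583]
orientation: [[0.265, 0.964, -0.008], [0.964, -0.265, 0.006], [0.003, -0.009, -1.0]]
wrist_force: [-0.2, -0.0, -1.4]
opening: 0.0576
```

Emit:
jog_arm(
  series=[
    {"claw": 0,"travel": [0,0,0.3],"dr": [-0.005,0.005,0]},
    {"claw": 0,"travel": [0,0,0.2],"dr": [0,0.004,0]},
    {"claw": 0,"travel": [0,0,0.1],"dr": [0,0,0]},
    {"claw": 0,"travel": [0,0,0],"dr": [0,0,0]},
  ],
)

```text
clock: 16.5
position: [0.6103, -0.1016, 0.0538]
orientation: [[0.265, 0.964, 0.002], [0.964, -0.265, 0.015], [0.015, -0.002, -1.0]]
wrist_force: [0.8, -0.4, -1.9]
opening: 0.0576
```

Emit:
jog_arm(
  series=[
    {"claw": 0,"travel": [0,0,0.2],"dr": [0,-0.012,0]},
    {"claw": 0,"travel": [0,0,0.2],"dr": [0,0,0]},
    {"claw": 0,"travel": [0,0,0.1],"dr": [0,0,0]},
    {"claw": 0,"travel": [0,0,0],"dr": [0,0,0]},
  ],
)

```text
clock: 16.83
position: [0.6113, -0.102, 0.0536]
orientation: [[0.266, 0.964, 0.001], [0.964, -0.266, 0.003], [0.003, 0.0, -1.0]]
wrist_force: [-0.2, 0.3, -1.7]
opening: 0.0577
```

Emit:
jog_arm(
  series=[
    {"claw": 0,"travel": [0,0,0.4],"dr": [0,0,0]},
    {"claw": 0,"travel": [0,0,0.3],"dr": [0,0,0]},
  ],
)

```text
clock: 17.0
position: [0.6118, -0.102, 0.0518]
orientation: [[0.266, 0.964, 0.002], [0.964, -0.266, 0.005], [0.005, 0.0, -1.0]]
wrist_force: [-21.2, 4.8, 42.2]
opening: 0.0574
```

Emit:
jog_arm(
  series=[
    {"claw": 0,"travel": [0,0,-0.1],"dr": [0,0,0]},
    {"claw": 1,"travel": [0,0,0],"dr": [0,0,0]},
    {"claw": 1,"travel": [0,0,0],"dr": [0,0,0]},
    {"claw": 1,"travel": [0,0,0],"dr": [0,0,0]},
    {"claw": 1,"travel": [0,0,0],"dr": [0,0,0]},
    {"claw": 1,"travel": [0,0,0],"dr": [0,0,0]},
    {"claw": 1,"travel": [0,0,0],"dr": [0,0,0]},
    {"claw": 1,"travel": [0,0,-1.5],"dr": [0,0,0]},
    {"claw": 1,"travel": [0,0,-2],"dr": [0,0,0]},
    {"claw": 1,"travel": [0,0,-2],"dr": [0,0,0]},
    {"claw": 1,"travel": [0,0,-3],"dr": [0,0,0]},
    {"claw": 1,"travel": [0,0,-1],"dr": [0,0,0]},
    {"claw": 1,"travel": [0,0,0],"dr": [0,0,0]},
  ],
)

```text
clock: 18.08
position: [0.611, -0.1022, 0.1491]
orientation: [[0.266, 0.964, -0.002], [0.964, -0.266, 0.003], [0.003, -0.002, -1.0]]
wrist_force: [0.3, -0.9, -0.3]
opening: 0.0873
```

```bash
python3 -c "
from h import *
plan((.4264,.0403,.135,90,1),step=.03,rot=.05)"
```

```text
at 18.0833 [ 0.611  -0.1022  0.1491] psi 74.6 tilt [-0.002  0.003] q [-0.35  0.43  0.57  1.62 -0.25  1.16  0.01] open 0.0873 F [ 0.3 -0.9 -0.3]
{"claw":1,"travel":[1.1,-2.7,0.19],"dr":[0,0,-0.034]}
{"claw":1,"travel":[1.19,-2.66,0.18],"dr":[0,0,-0.034]}
{"claw":1,"travel":[1.28,-2.62,0.18],"dr":[0,0,-0.034]}
{"claw":1,"travel":[1.37,-2.57,0.18],"dr":[0,0,-0.034]}
{"claw":1,"travel":[1.46,-2.53,0.18],"dr":[0,0,-0.034]}
{"claw":1,"travel":[1.54,-2.47,0.18],"dr":[0,0,-0.034]}
{"claw":1,"travel":[1.62,-2.42,0.18],"dr":[0,0,-0.034]}
{"claw":1,"travel":[1.7,-2.37,0.18],"dr":[0,0,-0.034]}
-- 8
```

Emit:
jog_arm(
  series=[
    {"claw": 1,"travel": [1.1,-2.7,0.2],"dr": [0,0,-0.034]},
    {"claw": 1,"travel": [1.2,-2.7,0.2],"dr": [0,0,-0.034]},
    {"claw": 1,"travel": [1.3,-2.6,0.2],"dr": [0,0,-0.034]},
    {"claw": 1,"travel": [1.4,-2.6,0.2],"dr": [0,0,-0.034]},
    {"claw": 1,"travel": [1.5,-2.5,0.2],"dr": [0,0,-0.034]},
    {"claw": 1,"travel": [1.5,-2.5,0.2],"dr": [0,0,-0.034]},
    {"claw": 1,"travel": [1.6,-2.4,0.2],"dr": [0,0,-0.034]},
    {"claw": 1,"travel": [1.4,-1.8,0.2],"dr": [0,0,-0.034]},
    {"claw": 1,"travel": [0,0,0],"dr": [0,0,0]},
    {"claw": 1,"travel": [0,0,0],"dr": [0,0,0]},
  ],
)

```text
clock: 18.92
position: [0.419, 0.0411, 0.123]
orientation: [[-0.019, 1.0, -0.007], [1.0, 0.019, -0.002], [-0.002, -0.007, -1.0]]
wrist_force: [0.4, -0.1, -0.0]
opening: 0.0871
```

```bash
python3 -c "
from h import *
jars('top3')
plan((.4264,.0403,.1,90,1),step=.02)"
```

```text
jar? [ 0.3624 -0.0541] [0.054 0.049] z 0.0596 px [303. 283.]
jar? [ 0.6139 -0.1015] [0.056 0.059] z 0.0642 px [320. 193.]
jar? [0.8134 0.2186] [0.069 0.148] z 0.069 px [210. 124.]
jar? [0.8902 0.1722] [0.073 0.053] z 0.0693 px [226.  98.]
at 18.9667 [0.419  0.041  0.1229] psi 91.1 tilt [-0.008 -0.003] q [-0.65 -0.01  0.45  2.13  0.01  1.03 -0.19] open 0.0865 F [-0.5  0.4 -0.4]
{"claw":1,"travel":[-0.04,0.38,1.14],"dr":[-0.004,0.001,0.009]}
{"claw":1,"travel":[-0.04,0.37,1.14],"dr":[-0.004,0.001,0.009]}
-- 2
```

Emit:
jog_arm(
  series=[
    {"claw": 1,"travel": [0,0.4,1.1],"dr": [-0.004,0,0.009]},
    {"claw": 1,"travel": [0,0.3,0.9],"dr": [-0.004,0,0.009]},
    {"claw": 1,"travel": [0,0,0],"dr": [0,0,0]},
    {"claw": 1,"travel": [0,0,0],"dr": [0,0,0]},
  ],
)

```text
clock: 19.3
position: [0.4281, 0.0391, 0.1016]
orientation: [[0.004, 1.0, 0.001], [1.0, -0.004, -0.004], [-0.004, 0.001, -1.0]]
wrist_force: [-1.0, -1.1, 0.6]
opening: 0.087
```

```bash
python3 -c "
from h import *
p,d=snap('scene','scene2'); cv2.imwrite('pics/crop2.png',cv2.resize(p[130:290,150:350,::-1],None,fx=3,fy=3,interpolation=cv2.INTER_CUBIC))
print(proj('scene',[[.4264,.0403,.06]]))
plan((.4264,.0403,.043,90,1),step=.02)"
```

```text
[[237.62534628 190.2286152 ]]
at 19.35 [0.428  0.0391 0.1017] psi 89.8 tilt [ 0.001 -0.004] q [-0.64  0.04  0.45  2.14 -0.02  0.97 -0.18] open 0.0875 F [-0.1  0.3 -0.6]
{"claw":1,"travel":[0.05,-0.06,1.96],"dr":[0,0.001,-0.001]}
{"claw":1,"travel":[0.05,-0.06,1.96],"dr":[0,0.001,-0.001]}
{"claw":1,"travel":[0.04,-0.06,1.96],"dr":[0,0.001,-0.001]}
-- 3
```

View pics/crop2.png

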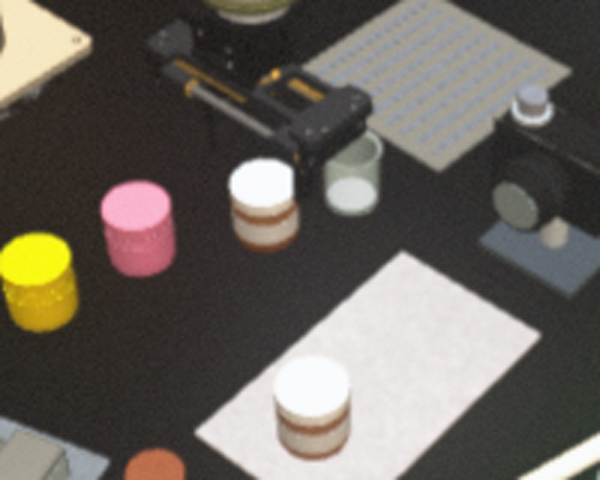

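Jar A's cap is at scene (237,191), against (238,190) predicted. Jar B stands upright on the board. Descend and grasp.

Emit:
jog_arm(
  series=[
    {"claw": 1,"travel": [0.1,-0.1,1.8],"dr": [0,0,0]},
    {"claw": 1,"travel": [0,-0.1,1.8],"dr": [0,0,0]},
    {"claw": 1,"travel": [0,0,1.2],"dr": [0,0,0]},
    {"claw": 1,"travel": [0,0,0.8],"dr": [0,0,0]},
    {"claw": 1,"travel": [0,0,0.3],"dr": [0,0,0]},
    {"claw": 0,"travel": [0,0,0],"dr": [0,0,0]},
    {"claw": 0,"travel": [0,0,0],"dr": [0,0,0]},
    {"claw": 0,"travel": [0,0,0],"dr": [0,0,0]},
    {"claw": 0,"travel": [0,0,0],"dr": [0,0,0]},
    {"claw": 0,"travel": [0,0,0],"dr": [0,0,0]},
    {"claw": 0,"travel": [0,0,0],"dr": [0,0,0]},
    {"claw": 0,"travel": [0,0,0],"dr": [0,0,0]},
  ],
)

```text
clock: 20.35
position: [0.4306, 0.039, 0.0454]
orientation: [[0.007, 1.0, 0.007], [1.0, -0.007, -0.002], [-0.002, 0.007, -1.0]]
wrist_force: [0.4, 0.7, -2.2]
opening: 0.058
```

```bash
python3 -c "
from h import *
plan((.428,.039,.13,90,0),(.608,.01,.13,90,0),step=.025,rot=.05)"
```

```text
at 20.35 [0.4306 0.039  0.0454] psi 89.6 tilt [ 0.007 -0.002] q [-0.63  0.15  0.46  2.18 -0.08  0.82 -0.13] open 0.058 F [ 0.4  0.7 -2.2]
{"claw":0,"travel":[0,-0.05,-2.12],"dr":[0.002,0,-0.002]}
{"claw":0,"travel":[0,-0.05,-2.12],"dr":[0.002,0,-0.002]}
{"claw":0,"travel":[0,-0.06,-2.12],"dr":[0.002,0,-0.002]}
{"claw":0,"travel":[0,-0.06,-2.12],"dr":[0.002,0,-0.002]}
-- 4
{"claw":0,"travel":[-0.36,2.25,0],"dr":[0,0,0]}
{"claw":0,"travel":[-0.36,2.25,0],"dr":[0,0,0]}
{"claw":0,"travel":[-0.36,2.25,0],"dr":[0,0,0]}
{"claw":0,"travel":[-0.36,2.25,0],"dr":[0,0,0]}
{"claw":0,"travel":[-0.36,2.25,0],"dr":[0,0,0]}
{"claw":0,"travel":[-0.36,2.25,0],"dr":[0,0,0]}
{"claw":0,"travel":[-0.36,2.25,0],"dr":[0,0,0]}
{"claw":0,"travel":[-0.36,2.25,0],"dr":[0,0,0]}
-- 8
```

Emit:
jog_arm(
  series=[
    {"claw": 0,"travel": [0,0,-2],"dr": [0.002,0,0]},
    {"claw": 0,"travel": [0,0,-2],"dr": [0.002,0,0]},
    {"claw": 0,"travel": [0,0,-2],"dr": [0.002,0,0]},
    {"claw": 0,"travel": [0,0,-2],"dr": [0,0,0]},
    {"claw": 0,"travel": [-0.4,2.2,0],"dr": [0,0,0]},
    {"claw": 0,"travel": [-0.4,2.2,0],"dr": [0,0,0]},
    {"claw": 0,"travel": [-0.4,2.2,0],"dr": [0,0,0]},
    {"claw": 0,"travel": [-0.4,2.2,0],"dr": [0,0,0]},
    {"claw": 0,"travel": [-0.4,2.2,0],"dr": [0,0,0]},
    {"claw": 0,"travel": [-0.3,2.2,0],"dr": [0,0,0]},
    {"claw": 0,"travel": [-0.3,2.2,0],"dr": [0,0,0]},
    {"claw": 0,"travel": [-0.3,1.6,0],"dr": [0,0,0]},
    {"claw": 0,"travel": [0,0,0],"dr": [0,0,0]},
    {"claw": 0,"travel": [0,0,0],"dr": [0,0,0]},
  ],
)

```text
clock: 21.52
position: [0.606, 0.0087, 0.1283]
orientation: [[0.003, 1.0, 0.001], [1.0, -0.003, -0.001], [-0.001, 0.001, -1.0]]
wrist_force: [-0.8, -0.0, -2.6]
opening: 0.0581
```

```bash
python3 -c "
from h import *
plan((.608,.01,.06,90,0),step=.015,rot=.05)"
```

```text
at 21.5167 [0.606  0.0087 0.1283] psi 89.8 tilt [ 0.001 -0.001] q [-0.49  0.41  0.5   1.68 -0.22  1.11  0.07] open 0.0581 F [-0.8 -0.  -2.6]
{"claw":0,"travel":[0.03,0.04,1.37],"dr":[0,0,-0.001]}
{"claw":0,"travel":[0.03,0.04,1.37],"dr":[0,0,-0.001]}
{"claw":0,"travel":[0.03,0.04,1.37],"dr":[0,0,-0.001]}
{"claw":0,"travel":[0.03,0.04,1.37],"dr":[0,0,-0.001]}
{"claw":0,"travel":[0.03,0.04,1.37],"dr":[0,0,-0.001]}
-- 5
```

Emit:
jog_arm(
  series=[
    {"claw": 0,"travel": [0,0,1.4],"dr": [0,0,0]},
    {"claw": 0,"travel": [0,0,1.4],"dr": [0,0,0]},
    {"claw": 0,"travel": [0,0,1.4],"dr": [0,0,0]},
    {"claw": 0,"travel": [0,0,1.4],"dr": [0,0,0]},
    {"claw": 0,"travel": [0,0,1.1],"dr": [0,0,0]},
    {"claw": 0,"travel": [0,0,0.5],"dr": [0,0,0]},
    {"claw": 0,"travel": [0,0,0.2],"dr": [0,0,0]},
    {"claw": 0,"travel": [0,0,0],"dr": [0,0,0]},
  ],
)

```text
clock: 22.18
position: [0.6017, 0.0104, 0.0518]
orientation: [[0.001, 1.0, -0.001], [1.0, -0.001, 0.001], [0.001, -0.001, -1.0]]
wrist_force: [0.5, 0.2, -1.7]
opening: 0.0577
```

Emit:
jog_arm(
  series=[
    {"claw": 0,"travel": [0,0,0.2],"dr": [0,0,0]},
    {"claw": 0,"travel": [0,0,0.2],"dr": [0,0,0]},
    {"claw": 0,"travel": [0,0,0.1],"dr": [0,0,0]},
  ],
)

```text
clock: 22.43
position: [0.6022, 0.0107, 0.049]
orientation: [[0.001, 1.0, 0.001], [1.0, -0.001, 0.002], [0.002, 0.001, -1.0]]
wrist_force: [-8.2, -0.1, 11.6]
opening: 0.0578
```

Contact (11.6 N up). Release, and rise higher in readiness for the key.

Emit:
jog_arm(
  series=[
    {"claw": 0,"travel": [0,0,0],"dr": [0,0,0]},
    {"claw": 1,"travel": [0,0,0],"dr": [0,0,0]},
    {"claw": 1,"travel": [0,0,0],"dr": [0,0,0]},
    {"claw": 1,"travel": [0,0,0],"dr": [0,0,0]},
    {"claw": 1,"travel": [0,0,0],"dr": [0,0,0]},
    {"claw": 1,"travel": [0,0,0],"dr": [0,0,0]},
    {"claw": 1,"travel": [0,0,0],"dr": [0,0,0]},
    {"claw": 1,"travel": [0,0,-1.5],"dr": [0,0,0]},
    {"claw": 1,"travel": [0,0,-2],"dr": [0,0,0]},
    {"claw": 1,"travel": [0,0,-2],"dr": [0,0,0]},
    {"claw": 1,"travel": [0,0,-3],"dr": [0,0,0]},
    {"claw": 0,"travel": [0,0,-3],"dr": [0,0,0]},
    {"claw": 0,"travel": [0,0,-3],"dr": [0,0,0]},
    {"claw": 0,"travel": [0,0,-3],"dr": [0,0,0]},
    {"claw": 0,"travel": [0,0,-1],"dr": [0,0,0]},
    {"claw": 0,"travel": [0,0,0],"dr": [0,0,0]},
    {"claw": 0,"travel": [0,0,0],"dr": [0,0,0]},
  ],
)

```text
clock: 23.85
position: [0.6021, 0.0097, 0.2433]
orientation: [[0.002, 1.0, 0.003], [1.0, -0.002, 0.002], [0.002, 0.003, -1.0]]
wrist_force: [-0.3, -0.6, 0.0]
opening: 0.0551
```

```bash
python3 -c "
from h import *
jars('top4',.064)
plan((.5936,.191,.23,90,0),step=.025,rot=.05)"
```

```text
jar? [ 0.6132 -0.1011] [0.056 0.058] z 0.0641 px [320. 193.]
jar? [0.8121 0.219 ] [0.068 0.146] z 0.0691 px [209. 124.]
jar? [0.8754 0.167 ] [0.1   0.044] z 0.0694 px [228. 102.]
at 23.9 [0.6019 0.0097 0.2429] psi 89.9 tilt [0.002 0.002] q [-0.52  0.3   0.53  1.56 -0.16  1.32  0.03] open 0.0511 F [ 0.1  0.2 -1.1]
{"claw":0,"travel":[2.27,-0.11,0.16],"dr":[0,0,0]}
{"claw":0,"travel":[2.27,-0.11,0.16],"dr":[0,0,0]}
{"claw":0,"travel":[2.27,-0.11,0.16],"dr":[0,0,0]}
{"claw":0,"travel":[2.27,-0.11,0.16],"dr":[0,0,0]}
{"claw":0,"travel":[2.27,-0.11,0.16],"dr":[0,0,0]}
{"claw":0,"travel":[2.27,-0.11,0.16],"dr":[0,0,0]}
{"claw":0,"travel":[2.27,-0.11,0.16],"dr":[0,0,0]}
{"claw":0,"travel":[2.27,-0.1,0.16],"dr":[0,0,0]}
-- 8
```

Emit:
jog_arm(
  series=[
    {"claw": 0,"travel": [2.3,-0.1,0.2],"dr": [0,0,0]},
    {"claw": 0,"travel": [2.3,-0.1,0.2],"dr": [0,0,0]},
    {"claw": 0,"travel": [2.3,-0.1,0.2],"dr": [0,0,0]},
    {"claw": 0,"travel": [2.3,-0.1,0.2],"dr": [0,0,0]},
    {"claw": 0,"travel": [2.3,-0.1,0.2],"dr": [0,0,0]},
    {"claw": 0,"travel": [2.3,-0.1,0.2],"dr": [0,0,0]},
    {"claw": 0,"travel": [2.2,-0.1,0.2],"dr": [0,0,0]},
    {"claw": 0,"travel": [1.5,-0.1,0.1],"dr": [0,0,0]},
    {"claw": 0,"travel": [0,0,0],"dr": [0,0,0]},
    {"claw": 0,"travel": [0,0,0],"dr": [0,0,0]},
    {"claw": 0,"travel": [0,0,0],"dr": [0,0,0]},
  ],
)

```text
clock: 24.82
position: [0.5875, 0.1881, 0.2077]
orientation: [[0.007, 1.0, -0.022], [1.0, -0.007, -0.009], [-0.009, -0.022, -1.0]]
wrist_force: [0.2, -0.0, -0.6]
opening: 0.0004
```

```bash
python3 -c "
from h import *
jars('top5',.064)
plan((.5936,.191,.195,90,0),step=.015,rot=.05)
p,d=snap('scene','scene3');P=cloud('scene',d)
h=cv2.cvtColor(p,cv2.COLOR_RGB2HSV)
m=((h[...,2]>140)&(h[...,1]<45)&(P[...,2]>.05)&(P[...,2]<.075)).astype(np.uint8)
for c in cv2.findContours(m,cv2.RETR_EXTERNAL,cv2.CHAIN_APPROX_NONE)[0]:
  if cv2.contourArea(c)>150: print(cv2.minAreaRect(c)[:2],plane('scene',[cv2.minAreaRect(c)[0]],.064)[0])
cv2.imwrite('pics/crop3.png',cv2.resize(p[110:290,180:400,::-1],None,fx=3,fy=3,interpolation=cv2.INTER_CUBIC))"
```

```text
jar? [ 0.3625 -0.0525] [0.054 0.052] z 0.06 px [302. 283.]
jar? [0.6027 0.0118] [0.057 0.056] z 0.0641 px [280. 196.]
jar? [ 0.6152 -0.1004] [0.057 0.056] z 0.0638 px [320. 192.]
jar? [0.8183 0.1898] [0.08  0.091] z 0.0693 px [219. 122.]
jar? [0.8985 0.2713] [0.051 0.041] z 0.0697 px [192.  94.]
at 24.8667 [0.5876 0.1875 0.2078] psi 89.6 tilt [-0.022 -0.009] q [-0.73  0.37  0.45  1.54 -0.16  1.29 -0.27] open 0.0003 F [ 0.2 -0.3  0.3]
{"claw":0,"travel":[0.37,0.63,1.27],"dr":[-0.022,0.01,-0.008]}
-- 1
((291.29998779296875, 328.4000244140625), (14.862706184387207, 24.349538803100586)) [ 0.79612806 -0.18760625  0.064     ]
((253.5, 259.0), (20.0, 25.0)) [ 0.61513591 -0.1043433   0.064     ]
((281.5, 229.5), (19.0, 23.0)) [0.60467472 0.0070975  0.064     ]
((415.32049560546875, 231.8043975830078), (71.29459381103516, 52.03533935546875)) [0.85218361 0.21175266 0.064     ]
```

View pics/crop3.png

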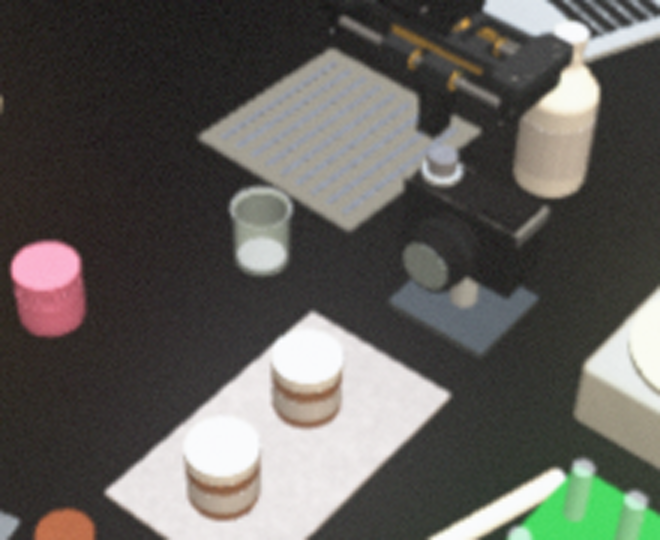

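Both jars stand upright on the board, at crop (308,365) and (222,455), and the shut fingers are just above the key at crop (441,158). I'll correct the position and tilt, then approach.

Emit:
jog_arm(
  series=[
    {"claw": 0,"travel": [0.4,0.6,0.6],"dr": [-0.02,0.01,0]},
    {"claw": 0,"travel": [0,0,0.4],"dr": [0,0,0]},
    {"claw": 0,"travel": [0,0,0],"dr": [0,0,0]},
    {"claw": 0,"travel": [0,0,0],"dr": [0,0,0]},
  ],
)

```text
clock: 25.25
position: [0.595, 0.1861, 0.1988]
orientation: [[0.015, 1.0, 0.001], [1.0, -0.015, -0.0], [-0.0, 0.001, -1.0]]
wrist_force: [-0.1, 0.6, -0.0]
opening: 0.0
```

Emit:
jog_arm(
  series=[
    {"claw": 0,"travel": [0.4,-0.1,0.5],"dr": [0,0,0]},
    {"claw": 0,"travel": [0.2,0,0.4],"dr": [0,0,0]},
    {"claw": 0,"travel": [0,0,0.2],"dr": [0,0,0]},
    {"claw": 0,"travel": [0,0,0],"dr": [0,0,0]},
    {"claw": 0,"travel": [0,0,0],"dr": [0,0,0]},
  ],
)

```text
clock: 25.67
position: [0.594, 0.1917, 0.1873]
orientation: [[0.016, 1.0, 0.0], [1.0, -0.016, -0.0], [-0.0, 0.0, -1.0]]
wrist_force: [0.1, 0.3, -0.1]
opening: 0.0005
```

Emit:
jog_arm(
  series=[
    {"claw": 0,"travel": [0,0,0.3],"dr": [0,0,0]},
    {"claw": 0,"travel": [0,0,0.3],"dr": [0,0,0]},
    {"claw": 0,"travel": [0,0,0.1],"dr": [0,0,0]},
    {"claw": 0,"travel": [0,0,0],"dr": [0,0,0]},
    {"claw": 0,"travel": [0,0,0],"dr": [0,0,0]},
  ],
)

```text
clock: 26.08
position: [0.5943, 0.1919, 0.18]
orientation: [[0.016, 1.0, 0.001], [1.0, -0.016, -0.0], [-0.0, 0.001, -1.0]]
wrist_force: [0.1, 0.5, 0.5]
opening: 0.0007
```

Emit:
jog_arm(
  series=[
    {"claw": 0,"travel": [0,0,0.2],"dr": [0,0,0]},
    {"claw": 0,"travel": [0,0,0.2],"dr": [0,0,0]},
    {"claw": 0,"travel": [0,0,0.1],"dr": [0,0,0]},
    {"claw": 0,"travel": [0,0,0],"dr": [0,0,0]},
    {"claw": 0,"travel": [0,0,0],"dr": [0,0,0]},
  ],
)

```text
clock: 26.5
position: [0.5944, 0.1919, 0.1756]
orientation: [[0.016, 1.0, 0.001], [1.0, -0.016, 0.001], [0.001, 0.001, -1.0]]
wrist_force: [-0.9, -0.6, 2.8]
opening: 0.0006
```

Emit:
jog_arm(
  series=[
    {"claw": 0,"travel": [0,0,0.1],"dr": [0,0,0]},
    {"claw": 0,"travel": [0,0,0],"dr": [0,0,0]},
    {"claw": 0,"travel": [0,0,0],"dr": [0,0,0]},
    {"claw": 0,"travel": [0,0,0],"dr": [0,0,0]},
  ],
)

```text
clock: 26.83
position: [0.5944, 0.1919, 0.1757]
orientation: [[0.016, 1.0, 0.002], [1.0, -0.016, 0.001], [0.001, 0.002, -1.0]]
wrist_force: [-1.0, 0.5, 3.5]
opening: 0.0004
```

Emit:
jog_arm(
  series=[
    {"claw": 0,"travel": [0,0,0.1],"dr": [0,0,0]},
    {"claw": 0,"travel": [0,0,0],"dr": [0,0,0]},
    {"claw": 0,"travel": [0,0,0],"dr": [0,0,0]},
    {"claw": 0,"travel": [0,0,0],"dr": [0,0,0]},
    {"claw": 0,"travel": [0,0,0],"dr": [0,0,0]},
    {"claw": 0,"travel": [0,0,0],"dr": [0,0,0]},
    {"claw": 0,"travel": [0,0,0],"dr": [0,0,0]},
    {"claw": 0,"travel": [0,0,0],"dr": [0,0,0]},
    {"claw": 0,"travel": [0,0,0],"dr": [0,0,0]},
    {"claw": 0,"travel": [0,0,0],"dr": [0,0,0]},
  ],
)

```text
clock: 27.67
position: [0.5944, 0.1919, 0.1755]
orientation: [[0.016, 1.0, 0.002], [1.0, -0.016, 0.002], [0.002, 0.002, -1.0]]
wrist_force: [-1.1, -1.2, 3.4]
opening: 0.0003
```

```bash
python3 -c "
from h import *
p,d=r.snapshot('scene'); s=r.observe(); print(s['position'],s['wrist_force'])"
```

```text
[0.59441492 0.19182918 0.17553277] [-2.27643294 -0.72111362  4.06991361]
```

Force is 3.4–4.1 N at 6.5 mm travel, above 2.5 N and below 8 N, so the key is on the first click. Hold for two more seconds.

Emit:
jog_arm(
  series=[
    {"claw": 0,"travel": [0,0,0],"dr": [0,0,0]},
    {"claw": 0,"travel": [0,0,0],"dr": [0,0,0]},
    {"claw": 0,"travel": [0,0,0],"dr": [0,0,0]},
    {"claw": 0,"travel": [0,0,0],"dr": [0,0,0]},
    {"claw": 0,"travel": [0,0,0],"dr": [0,0,0]},
    {"claw": 0,"travel": [0,0,0],"dr": [0,0,0]},
    {"claw": 0,"travel": [0,0,0],"dr": [0,0,0]},
    {"claw": 0,"travel": [0,0,0],"dr": [0,0,0]},
    {"claw": 0,"travel": [0,0,0],"dr": [0,0,0]},
    {"claw": 0,"travel": [0,0,0],"dr": [0,0,0]},
    {"claw": 0,"travel": [0,0,0],"dr": [0,0,0]},
    {"claw": 0,"travel": [0,0,0],"dr": [0,0,0]},
    {"claw": 0,"travel": [0,0,0],"dr": [0,0,0]},
    {"claw": 0,"travel": [0,0,0],"dr": [0,0,0]},
    {"claw": 0,"travel": [0,0,0],"dr": [0,0,0]},
    {"claw": 0,"travel": [0,0,0],"dr": [0,0,0]},
    {"claw": 0,"travel": [0,0,0],"dr": [0,0,0]},
    {"claw": 0,"travel": [0,0,0],"dr": [0,0,0]},
    {"claw": 0,"travel": [0,0,0],"dr": [0,0,0]},
    {"claw": 0,"travel": [0,0,0],"dr": [0,0,0]},
  ],
)

```text
clock: 29.38
position: [0.5944, 0.1918, 0.1755]
orientation: [[0.016, 1.0, 0.002], [1.0, -0.016, 0.002], [0.002, 0.002, -1.0]]
wrist_force: [-1.9, -1.0, 5.0]
opening: 0.0008
```

```bash
python3 -c "
from h import *
jars('top6',.064)"
```

```text
jar? [ 0.3625 -0.0525] [0.054 0.052] z 0.0597 px [302. 283.]
jar? [0.6027 0.0118] [0.057 0.056] z 0.0642 px [280. 196.]
jar? [ 0.6153 -0.1004] [0.057 0.056] z 0.0642 px [320. 192.]
jar? [0.812  0.2708] [0.069 0.04 ] z 0.0695 px [191. 124.]
jar? [0.8513 0.1871] [0.087 0.15 ] z 0.0693 px [220. 110.]
jar? [0.8986 0.2669] [0.051 0.05 ] z 0.0696 px [194.  94.]
```

Both jars are still on the board. Full press.

Emit:
jog_arm(
  series=[
    {"claw": 0,"travel": [0,0,0.4],"dr": [0,0,0]},
    {"claw": 0,"travel": [0,0,0.4],"dr": [0,0,0]},
    {"claw": 0,"travel": [0,0,0.3],"dr": [0,0,0]},
    {"claw": 0,"travel": [0,0,0.2],"dr": [0,0,0]},
  ],
)

```text
clock: 29.77
position: [0.5947, 0.1919, 0.1676]
orientation: [[0.016, 1.0, 0.003], [1.0, -0.016, 0.004], [0.004, 0.003, -1.0]]
wrist_force: [-13.4, -3.2, 26.9]
opening: 0.0001
```

At the stop: 26.9 N, TCP z 0.1676 against 0.168 predicted. Hold briefly, then let the key up.

Emit:
jog_arm(
  series=[
    {"claw": 0,"travel": [0,0,0],"dr": [0,0,0]},
    {"claw": 0,"travel": [0,0,0],"dr": [0,0,0]},
    {"claw": 0,"travel": [0,0,-1],"dr": [0,0,0]},
    {"claw": 0,"travel": [0,0,-1.5],"dr": [0,0,0]},
    {"claw": 0,"travel": [0,0,-2],"dr": [0,0,0]},
    {"claw": 1,"travel": [0,0,-2],"dr": [0,0,0]},
    {"claw": 1,"travel": [0,0,-1],"dr": [0,0,0]},
    {"claw": 1,"travel": [0,0,0],"dr": [0,0,0]},
    {"claw": 1,"travel": [0,0,0],"dr": [0,0,0]},
  ],
)

```text
clock: 30.52
position: [0.5947, 0.1913, 0.2465]
orientation: [[0.017, 1.0, 0.004], [1.0, -0.017, 0.005], [0.005, 0.004, -1.0]]
wrist_force: [0.1, -0.2, -1.1]
opening: 0.0198
```

```bash
python3 -c "
from h import *
jars('top7',.064)
plan((.6025,.011,.18,90,1),step=.028,rot=.05)"
```

```text
jar? [ 0.3625 -0.0525] [0.054 0.052] z 0.0596 px [302. 283.]
jar? [ 0.6131 -0.1011] [0.056 0.058] z 0.0646 px [320. 193.]
jar? [0.6456 0.0222] [0.057 0.054] z 0.0644 px [276. 181.]
jar? [0.8086 0.1926] [0.062 0.092] z 0.069 px [218. 124.]
jar? [0.8858 0.1672] [0.079 0.044] z 0.0694 px [228.  99.]
jar? [0.8971 0.2669] [0.054 0.05 ] z 0.0695 px [194.  95.]
at 30.5667 [0.5946 0.1913 0.2463] psi 89.0 tilt [0.004 0.005] q [-0.73  0.34  0.45  1.49 -0.16  1.34 -0.29] open 0.0235 F [-0.5 -0.2  0.1]
{"claw":1,"travel":[-2.58,0.15,0.94],"dr":[0.001,-0.001,-0.002]}
{"claw":1,"travel":[-2.58,0.15,0.94],"dr":[0.001,-0.001,-0.002]}
{"claw":1,"travel":[-2.58,0.14,0.94],"dr":[0.001,-0.001,-0.002]}
{"claw":1,"travel":[-2.58,0.14,0.94],"dr":[0.001,-0.001,-0.002]}
{"claw":1,"travel":[-2.58,0.13,0.94],"dr":[0.001,-0.001,-0.002]}
{"claw":1,"travel":[-2.58,0.12,0.94],"dr":[0.001,-0.001,-0.002]}
{"claw":1,"travel":[-2.58,0.12,0.95],"dr":[0.001,-0.001,-0.002]}
-- 7
```

Jar A has been knocked aside to (0.646, 0.022), after the picture; it is still upright on the board. I'll fetch it from there.

Emit:
jog_arm(
  series=[
    {"claw": 1,"travel": [-2.6,0.8,0.9],"dr": [0,0,0]},
    {"claw": 1,"travel": [-2.6,0.8,0.9],"dr": [0,0,0]},
    {"claw": 1,"travel": [-2.6,0.8,0.9],"dr": [0,0,0]},
    {"claw": 1,"travel": [-2.6,0.8,0.9],"dr": [0,0,0]},
    {"claw": 1,"travel": [-2.6,0.8,0.9],"dr": [0,0,0]},
    {"claw": 1,"travel": [-2.1,0.8,0.9],"dr": [0,0,0]},
    {"claw": 1,"travel": [-1,0.4,0.9],"dr": [0,0,0]},
    {"claw": 1,"travel": [0,0,0],"dr": [0,0,0]},
    {"claw": 1,"travel": [0,0,0],"dr": [0,0,0]},
  ],
)

```text
clock: 31.32
position: [0.6413, 0.0263, 0.1673]
orientation: [[0.012, 1.0, -0.01], [1.0, -0.012, 0.003], [0.003, -0.01, -1.0]]
wrist_force: [0.4, 0.3, -0.0]
opening: 0.082
```

```bash
python3 -c "
from h import *
jars('top8',.064)
p,d=snap('scene','scene4');P=cloud('scene',d)
h=cv2.cvtColor(p,cv2.COLOR_RGB2HSV)
m=((h[...,2]>140)&(h[...,1]<45)&(P[...,2]>.05)&(P[...,2]<.075)).astype(np.uint8)
for c in cv2.findContours(m,cv2.RETR_EXTERNAL,cv2.CHAIN_APPROX_NONE)[0]:
  if cv2.contourArea(c)>150: print(cv2.minAreaRect(c)[:2],plane('scene',[cv2.minAreaRect(c)[0]],.064)[0])
plan((.6456,.0222,.11,90,1),step=.02,rot=.05)"
```

```text
jar? [ 0.3625 -0.0525] [0.054 0.052] z 0.0599 px [302. 283.]
jar? [ 0.6152 -0.1004] [0.057 0.056] z 0.0641 px [320. 192.]
jar? [0.8512 0.2183] [0.147 0.148] z 0.0691 px [210. 110.]
jar? [0.8971 0.2669] [0.054 0.05 ] z 0.0691 px [194.  95.]
((290.70697021484375, 328.20379638671875), (14.898382186889648, 24.040571212768555)) [ 0.79492036 -0.18804733  0.064     ]
((253.5, 259.0), (20.0, 25.0)) [ 0.61513591 -0.1043433   0.064     ]
((298.0, 235.0), (18.0, 24.0)) [0.64593248 0.01939977 0.064     ]
((415.4594421386719, 231.7432403564453), (70.97789001464844, 52.56943130493164)) [0.85233429 0.21214422 0.064     ]
at 31.4167 [0.6413 0.0275 0.1679] psi 89.4 tilt [-0.009  0.003] q [-0.48  0.46  0.5   1.53 -0.23  1.22  0.04] open 0.0853 F [-0.4  0.7  0.2]
{"claw":1,"travel":[-0.18,0.16,1.93],"dr":[-0.003,-0.001,-0.003]}
{"claw":1,"travel":[-0.18,0.16,1.93],"dr":[-0.003,-0.001,-0.003]}
{"claw":1,"travel":[-0.18,0.15,1.93],"dr":[-0.003,-0.001,-0.003]}
-- 3
```

Scene view agrees: (0.646, 0.020).

Emit:
jog_arm(
  series=[
    {"claw": 1,"travel": [-0.2,0.2,1.9],"dr": [-0.003,0,0]},
    {"claw": 1,"travel": [-0.2,0.2,1.9],"dr": [-0.003,0,0]},
    {"claw": 1,"travel": [-0.2,0.2,1.6],"dr": [-0.003,0,0]},
    {"claw": 1,"travel": [0,0,0],"dr": [0,0,0]},
    {"claw": 1,"travel": [0,0,0],"dr": [0,0,0]},
  ],
)

```text
clock: 31.83
position: [0.6485, 0.0323, 0.1162]
orientation: [[-0.002, 1.0, 0.006], [1.0, 0.002, 0.009], [0.009, 0.006, -1.0]]
wrist_force: [-0.8, -0.1, 0.3]
opening: 0.0869
```

```bash
python3 -c "
from h import *
plan((.646,.0215,.048,90,1),step=.02,rot=.05)"
```

```text
at 31.8333 [0.6485 0.0323 0.1162] psi 90.1 tilt [0.006 0.009] q [-0.47  0.51  0.48  1.57 -0.26  1.12  0.07] open 0.0869 F [-0.8 -0.1  0.3]
{"claw":1,"travel":[-0.28,-0.07,1.7],"dr":[0.001,-0.002,0]}
{"claw":1,"travel":[-0.28,-0.07,1.7],"dr":[0.001,-0.002,0]}
{"claw":1,"travel":[-0.28,-0.07,1.7],"dr":[0.001,-0.002,0]}
{"claw":1,"travel":[-0.27,-0.07,1.71],"dr":[0.001,-0.002,0]}
-- 4
```

Emit:
jog_arm(
  series=[
    {"claw": 1,"travel": [-0.8,-0.1,0.6],"dr": [0,-0.008,0]},
    {"claw": 1,"travel": [-0.4,-0.1,0.6],"dr": [0,0,0]},
    {"claw": 1,"travel": [0,0,0],"dr": [0,0,0]},
    {"claw": 1,"travel": [0,0,0],"dr": [0,0,0]},
  ],
)

```text
clock: 32.17
position: [0.6476, 0.0223, 0.1067]
orientation: [[-0.006, 1.0, 0.01], [1.0, 0.006, 0.002], [0.002, 0.01, -1.0]]
wrist_force: [0.4, -0.4, 0.2]
opening: 0.087
```

```bash
python3 -c "
from h import *
plan((.646,.0215,.048,90,1),step=.02,rot=.05)"
```

```text
at 32.1667 [0.6476 0.0223 0.1067] psi 90.3 tilt [0.01  0.002] q [-0.46  0.51  0.48  1.59 -0.26  1.09  0.08] open 0.087 F [ 0.4 -0.4  0.2]
{"claw":1,"travel":[-0.03,-0.07,1.96],"dr":[0.003,-0.001,0.002]}
{"claw":1,"travel":[-0.03,-0.07,1.96],"dr":[0.003,-0.001,0.002]}
{"claw":1,"travel":[-0.03,-0.06,1.96],"dr":[0.003,-0.001,0.002]}
-- 3
```

Emit:
jog_arm(
  series=[
    {"claw": 1,"travel": [-0.1,-0.1,1.8],"dr": [0.004,0,0]},
    {"claw": 1,"travel": [-0.1,-0.1,1.8],"dr": [0.004,0,0]},
    {"claw": 1,"travel": [-0.1,0,1.2],"dr": [0,0,0]},
    {"claw": 1,"travel": [0,0,0.8],"dr": [0,0,0]},
    {"claw": 1,"travel": [0,0,0.2],"dr": [0,0,0]},
    {"claw": 1,"travel": [0,0,0],"dr": [0,0,0]},
  ],
)

```text
clock: 32.67
position: [0.6483, 0.0192, 0.0499]
orientation: [[-0.005, 1.0, 0.007], [1.0, 0.005, 0.003], [0.003, 0.007, -1.0]]
wrist_force: [0.4, -0.5, -0.2]
opening: 0.0869
```

Emit:
jog_arm(
  series=[
    {"claw": 0,"travel": [0,0,0],"dr": [0,0,0]},
    {"claw": 0,"travel": [0,0,0],"dr": [0,0,0]},
    {"claw": 0,"travel": [0,0,0],"dr": [0,0,0]},
    {"claw": 0,"travel": [0,0,0],"dr": [0,0,0]},
    {"claw": 0,"travel": [0,0,0],"dr": [0,0,0]},
    {"claw": 0,"travel": [0,0,0],"dr": [0,0,0]},
    {"claw": 0,"travel": [0,0,0],"dr": [0,0,0]},
    {"claw": 0,"travel": [0,0,-2],"dr": [0,0,0]},
    {"claw": 0,"travel": [0,0,-2],"dr": [0,0,0]},
    {"claw": 0,"travel": [0,0,-2.5],"dr": [0,0,0]},
    {"claw": 0,"travel": [0,0,-2.5],"dr": [0,0,0]},
    {"claw": 0,"travel": [0,0,-1.5],"dr": [0,0,0]},
    {"claw": 0,"travel": [0,0,0],"dr": [0,0,0]},
  ],
)

```text
clock: 33.75
position: [0.6464, 0.019, 0.1592]
orientation: [[-0.005, 1.0, 0.005], [1.0, 0.005, 0.002], [0.002, 0.005, -1.0]]
wrist_force: [1.0, -0.3, -0.9]
opening: 0.0575
```

```bash
python3 -c "
from h import *
plan((.40,.05,.15,90,0),(.385,.345,.15,90,0),step=.027,rot=.05)"
```

```text
at 33.75 [0.6464 0.019  0.1592] psi 90.3 tilt [0.005 0.002] q [-0.47  0.46  0.5   1.54 -0.23  1.19  0.07] open 0.0575 F [ 1.  -0.3 -0.9]
{"claw":0,"travel":[0.32,-2.46,0.08],"dr":[0,0,0]}
{"claw":0,"travel":[0.32,-2.46,0.08],"dr":[0,0,0]}
{"claw":0,"travel":[0.32,-2.46,0.08],"dr":[0,0,0]}
{"claw":0,"travel":[0.32,-2.46,0.08],"dr":[0,0,0]}
{"claw":0,"travel":[0.32,-2.46,0.09],"dr":[0,0,0]}
{"claw":0,"travel":[0.32,-2.46,0.09],"dr":[0,0,0]}
{"claw":0,"travel":[0.32,-2.46,0.09],"dr":[0,0,0]}
{"claw":0,"travel":[0.31,-2.46,0.09],"dr":[0,0,0]}
{"claw":0,"travel":[0.31,-2.46,0.09],"dr":[0,0,0]}
{"claw":0,"travel":[0.31,-2.46,0.09],"dr":[0,0,0]}
-- 10
{"claw":0,"travel":[2.68,-0.14,0],"dr":[0,0,0]}
{"claw":0,"travel":[2.68,-0.14,0],"dr":[0,0,0]}
{"claw":0,"travel":[2.68,-0.14,0],"dr":[0,0,0]}
{"claw":0,"travel":[2.68,-0.14,0],"dr":[0,0,0]}
{"claw":0,"travel":[2.68,-0.14,0],"dr":[0,0,0]}
{"claw":0,"travel":[2.68,-0.14,0],"dr":[0,0,0]}
{"claw":0,"travel":[2.68,-0.14,0],"dr":[0,0,0]}
{"claw":0,"travel":[2.68,-0.14,0],"dr":[0,0,0]}
{"claw":0,"travel":[2.68,-0.14,0],"dr":[0,0,0]}
{"claw":0,"travel":[2.68,-0.14,0],"dr":[0,0,0]}
{"claw":0,"travel":[2.68,-0.14,0],"dr":[0,0,0]}
-- 11
```

Emit:
jog_arm(
  series=[
    {"claw": 0,"travel": [0.3,-2.4,0],"dr": [0,0,0]},
    {"claw": 0,"travel": [0.3,-2.4,0],"dr": [0,0,0]},
    {"claw": 0,"travel": [0.3,-2.4,0],"dr": [0,0,0]},
    {"claw": 0,"travel": [0.3,-2.4,0],"dr": [0,0,0]},
    {"claw": 0,"travel": [0.3,-2.4,0],"dr": [0,0,0]},
    {"claw": 0,"travel": [0.3,-2.4,0],"dr": [0,0,0]},
    {"claw": 0,"travel": [0.3,-2.4,0],"dr": [0,0,0]},
    {"claw": 0,"travel": [0.3,-2.4,0],"dr": [0,0,0]},
    {"claw": 0,"travel": [0.3,-2.4,0],"dr": [0,0,0]},
    {"claw": 0,"travel": [0.5,-1.5,0],"dr": [0,0,0]},
    {"claw": 0,"travel": [1.5,0,0],"dr": [0,0,0]},
    {"claw": 0,"travel": [2.5,0,0],"dr": [0,0,0]},
    {"claw": 0,"travel": [2.7,0,0],"dr": [0,0,0]},
    {"claw": 0,"travel": [2.7,0,0],"dr": [0,0,0]},
    {"claw": 0,"travel": [2.7,0,0],"dr": [0,0,0]},
    {"claw": 0,"travel": [2.7,0,0],"dr": [0,0,0]},
    {"claw": 0,"travel": [2.7,0,0],"dr": [0,0,0]},
    {"claw": 0,"travel": [2.7,0,0],"dr": [0,0,0]},
    {"claw": 0,"travel": [1.5,0,0],"dr": [0,0,0]},
    {"claw": 0,"travel": [0,0,0],"dr": [0,0,0]},
  ],
)

```text
clock: 35.42
position: [0.3927, 0.2745, 0.1377]
orientation: [[-0.004, 1.0, -0.01], [1.0, 0.004, -0.002], [-0.002, -0.01, -1.0]]
wrist_force: [-1.1, -0.4, -1.5]
opening: 0.0576
```

```bash
python3 -c "
from h import *
plan((.39,.35,.10,90,0),step=.027,rot=.05)"
```

```text
at 35.4167 [0.3927 0.2745 0.1377] psi 90.3 tilt [-0.01  -0.002] q [-0.91  0.11  0.22  1.97 -0.03  1.07 -0.67] open 0.0576 F [-1.1 -0.4 -1.5]
{"claw":0,"travel":[1.89,-0.05,0.94],"dr":[-0.002,0.001,0.001]}
{"claw":0,"travel":[1.89,-0.05,0.94],"dr":[-0.002,0.001,0.001]}
{"claw":0,"travel":[1.89,-0.06,0.94],"dr":[-0.002,0.001,0.001]}
{"claw":0,"travel":[1.89,-0.06,0.94],"dr":[-0.002,0.001,0.001]}
-- 4
```

Emit:
jog_arm(
  series=[
    {"claw": 0,"travel": [1.9,-0.1,0.9],"dr": [-0.002,0,0]},
    {"claw": 0,"travel": [1.9,-0.1,0.9],"dr": [-0.002,0,0]},
    {"claw": 0,"travel": [1.9,-0.1,0.9],"dr": [-0.002,0,0]},
    {"claw": 0,"travel": [1.4,0,0.9],"dr": [-0.002,0,0]},
    {"claw": 0,"travel": [0,0,0],"dr": [0,0,0]},
    {"claw": 0,"travel": [0,0,0],"dr": [0,0,0]},
  ],
)

```text
clock: 35.92
position: [0.3895, 0.3421, 0.0962]
orientation: [[-0.001, 1.0, -0.004], [1.0, 0.001, -0.008], [-0.008, -0.004, -1.0]]
wrist_force: [-0.5, -1.1, -2.2]
opening: 0.0578
```

```bash
python3 -c "
from h import *
plan((.39,.35,.057,90,0),step=.015,rot=.05)"
```

```text
at 35.9167 [0.3895 0.3421 0.0962] psi 90.1 tilt [-0.004 -0.008] q [-0.97  0.25  0.18  1.91 -0.05  0.99 -0.77] open 0.0578 F [-0.5 -1.1 -2.2]
{"claw":0,"travel":[0.27,0.02,1.31],"dr":[-0.001,0.003,0]}
{"claw":0,"travel":[0.27,0.02,1.31],"dr":[-0.001,0.003,0]}
{"claw":0,"travel":[0.27,0.02,1.31],"dr":[-0.001,0.003,0]}
-- 3
```

Emit:
jog_arm(
  series=[
    {"claw": 0,"travel": [0.2,0,1.2],"dr": [-0.001,0.003,0]},
    {"claw": 0,"travel": [0.2,0,1.2],"dr": [-0.001,0.003,0]},
    {"claw": 0,"travel": [0.2,0,0.8],"dr": [0,0.003,0]},
    {"claw": 0,"travel": [0,0,0.4],"dr": [0,0,0]},
    {"claw": 0,"travel": [0,0,0],"dr": [0,0,0]},
    {"claw": 0,"travel": [0,0,0],"dr": [0,0,0]},
  ],
)

```text
clock: 36.42
position: [0.3919, 0.3413, 0.0598]
orientation: [[0.005, 1.0, -0.001], [1.0, -0.005, -0.001], [-0.001, -0.001, -1.0]]
wrist_force: [0.2, -0.0, -1.7]
opening: 0.0575
```

Emit:
jog_arm(
  series=[
    {"claw": 0,"travel": [0,0,0.4],"dr": [0,0,0]},
    {"claw": 0,"travel": [0,0,0.3],"dr": [0,0,0]},
    {"claw": 0,"travel": [0,0,0.2],"dr": [0,0,0]},
    {"claw": 0,"travel": [0,0,0.1],"dr": [0,0,0]},
  ],
)

```text
clock: 36.75
position: [0.3927, 0.3414, 0.0523]
orientation: [[0.006, 1.0, -0.001], [1.0, -0.006, 0.001], [0.001, -0.001, -1.0]]
wrist_force: [-7.1, -7.5, 19.8]
opening: 0.0578
```

Contact (19.8 N). Release and retreat.

Emit:
jog_arm(
  series=[
    {"claw": 0,"travel": [0,0,0],"dr": [0,0,0]},
    {"claw": 1,"travel": [0,0,0],"dr": [0,0,0]},
    {"claw": 1,"travel": [0,0,0],"dr": [0,0,0]},
    {"claw": 1,"travel": [0,0,0],"dr": [0,0,0]},
    {"claw": 1,"travel": [0,0,0],"dr": [0,0,0]},
    {"claw": 1,"travel": [0,0,0],"dr": [0,0,0]},
    {"claw": 1,"travel": [0,0,0],"dr": [0,0,0]},
    {"claw": 1,"travel": [0,0,-1.5],"dr": [0,0,0]},
    {"claw": 1,"travel": [0,0,-2],"dr": [0,0,0]},
    {"claw": 1,"travel": [0,0,-2.5],"dr": [0,0,0]},
    {"claw": 1,"travel": [0,0,-3],"dr": [0,0,0]},
    {"claw": 1,"travel": [0,0,-2],"dr": [0,0,0]},
    {"claw": 1,"travel": [0,0,0],"dr": [0,0,0]},
  ],
)

```text
clock: 37.83
position: [0.3924, 0.3409, 0.1662]
orientation: [[0.006, 1.0, -0.002], [1.0, -0.006, -0.001], [-0.001, -0.002, -1.0]]
wrist_force: [0.4, 0.2, 0.6]
opening: 0.0871
```

```bash
python3 -c "
from h import *
jars('top9',.064)
plan((.42,0.0,.17,90,1),(.613,-.101,.16,80,1),step=.03,rot=.05)"
```

```text
jar? [ 0.3625 -0.0525] [0.054 0.052] z 0.0599 px [302. 283.]
jar? [0.3924 0.3339] [0.055 0.036] z 0.0633 px [162. 270.]
jar? [ 0.6152 -0.1004] [0.057 0.056] z 0.0642 px [320. 192.]
jar? [0.8118 0.2521] [0.068 0.08 ] z 0.0687 px [198. 124.]
jar? [0.8514 0.1742] [0.061 0.149] z 0.0691 px [225. 111.]
jar? [0.8985 0.2727] [0.051 0.038] z 0.0695 px [192.  94.]
at 37.8833 [0.392  0.3405 0.1646] psi 89.7 tilt [-0.003 -0.002] q [-0.98  0.16  0.19  1.85 -0.04  1.13 -0.78] open 0.0872 F [ 0.  -0.3 -0.2]
{"claw":1,"travel":[-2.84,0.25,-0.04],"dr":[0,0,0]}
{"claw":1,"travel":[-2.84,0.25,-0.04],"dr":[0,0,0]}
{"claw":1,"travel":[-2.84,0.25,-0.04],"dr":[0,0,0]}
{"claw":1,"travel":[-2.84,0.25,-0.04],"dr":[0,0,0]}
{"claw":1,"travel":[-2.84,0.24,-0.04],"dr":[0,0,0]}
{"claw":1,"travel":[-2.84,0.24,-0.04],"dr":[0,0,0]}
{"claw":1,"travel":[-2.84,0.24,-0.04],"dr":[0,0,0]}
{"claw":1,"travel":[-2.84,0.24,-0.04],"dr":[0,0,0]}
{"claw":1,"travel":[-2.84,0.24,-0.04],"dr":[0,0,0]}
{"claw":1,"travel":[-2.84,0.24,-0.04],"dr":[0,0,0]}
{"claw":1,"travel":[-2.84,0.24,-0.04],"dr":[0,0,0]}
{"claw":1,"travel":[-2.84,0.23,-0.04],"dr":[0,0,0]}
-- 12
{"claw":1,"travel":[-1.26,2.41,0.13],"dr":[0,0,0.022]}
{"claw":1,"travel":[-1.21,2.44,0.13],"dr":[0,0,0.022]}
{"claw":1,"travel":[-1.16,2.47,0.13],"dr":[0,0,0.022]}
{"claw":1,"travel":[-1.1,2.49,0.13],"dr":[0,0,0.022]}
{"claw":1,"travel":[-1.05,2.51,0.13],"dr":[0,0,0.022]}
{"claw":1,"travel":[-0.99,2.54,0.13],"dr":[0,0,0.022]}
{"claw":1,"travel":[-0.94,2.56,0.13],"dr":[0,0,0.022]}
{"claw":1,"travel":[-0.88,2.58,0.13],"dr":[0,0,0.022]}
-- 8
```

Emit:
jog_arm(
  series=[
    {"claw": 1,"travel": [-2.9,0.3,0],"dr": [0,0,0]},
    {"claw": 1,"travel": [-2.9,0.3,0],"dr": [0,0,0]},
    {"claw": 1,"travel": [-2.9,0.3,0],"dr": [0,0,0]},
    {"claw": 1,"travel": [-2.9,0.3,0],"dr": [0,0,0]},
    {"claw": 1,"travel": [-2.9,0.3,0],"dr": [0,0,0]},
    {"claw": 1,"travel": [-2.9,0.3,0],"dr": [0,0,0]},
    {"claw": 1,"travel": [-2.9,0.3,0],"dr": [0,0,0]},
    {"claw": 1,"travel": [-2.9,0.3,0],"dr": [0,0,0]},
    {"claw": 1,"travel": [-2.9,0.3,0],"dr": [0,0,0]},
    {"claw": 1,"travel": [-2.9,0.3,0],"dr": [0,0,0]},
    {"claw": 1,"travel": [-2.9,0.3,0],"dr": [0,0,0]},
    {"claw": 1,"travel": [-2.5,1,0],"dr": [0,0,0]},
    {"claw": 1,"travel": [-1.3,2.4,0],"dr": [0,0,0]},
    {"claw": 1,"travel": [-1.3,2.4,0],"dr": [0,0,0]},
    {"claw": 1,"travel": [-1.3,2.4,0],"dr": [0,0,0]},
    {"claw": 1,"travel": [-1.3,2.4,0],"dr": [0,0,0]},
    {"claw": 1,"travel": [-1.3,2.4,0],"dr": [0,0,0]},
    {"claw": 1,"travel": [-1,1.5,0],"dr": [0,0,0]},
    {"claw": 1,"travel": [0,0,0],"dr": [0,0,0]},
  ],
)

```text
clock: 39.47
position: [0.5646, -0.1, 0.1427]
orientation: [[-0.001, 1.0, -0.022], [1.0, 0.001, -0.01], [-0.01, -0.022, -1.0]]
wrist_force: [-0.7, -0.9, -0.3]
opening: 0.0869
```

```bash
python3 -c "
from h import *
jars('top10',.064)
plan((.614,-.101,.12,80,1),step=.02,rot=.05)"
```

```text
jar? [0.3924 0.3438] [0.055 0.055] z 0.0635 px [159. 270.]
jar? [0.8027 0.2733] [0.052 0.035] z 0.0688 px [190. 126.]
jar? [0.8513 0.1971] [0.147 0.106] z 0.0693 px [216. 110.]
at 39.5167 [ 0.5633 -0.0991  0.1424] psi 90.1 tilt [-0.024 -0.009] q [-0.43  0.35  0.63  1.74 -0.21  1.14  0.26] open 0.087 F [-0.7  0.7 -0.7]
{"claw":1,"travel":[-0.04,1.28,0.53],"dr":[-0.006,0.003,0.044]}
{"claw":1,"travel":[0.01,1.28,0.54],"dr":[-0.006,0.003,0.044]}
{"claw":1,"travel":[0.06,1.27,0.54],"dr":[-0.006,0.003,0.044]}
{"claw":1,"travel":[0.12,1.27,0.55],"dr":[-0.006,0.003,0.044]}
-- 4
```

Emit:
jog_arm(
  series=[
    {"claw": 1,"travel": [0,1.3,0.4],"dr": [-0.006,0.003,0.04]},
    {"claw": 1,"travel": [0,1.3,0.4],"dr": [-0.006,0.003,0.04]},
    {"claw": 1,"travel": [0.1,1.3,0.4],"dr": [-0.006,0.003,0.04]},
    {"claw": 1,"travel": [0.1,1.1,0.4],"dr": [-0.006,0,0.04]},
    {"claw": 1,"travel": [0,0,0],"dr": [0,0,0]},
    {"claw": 1,"travel": [0,0,0],"dr": [0,0,0]},
  ],
)

```text
clock: 40.02
position: [0.609, -0.0975, 0.1194]
orientation: [[0.165, 0.986, -0.008], [0.986, -0.165, -0.001], [-0.002, -0.008, -1.0]]
wrist_force: [-0.0, 0.5, -0.7]
opening: 0.0869
```

```bash
python3 -c "
from h import *
p,d=snap('scene','scene5');P=cloud('scene',d)
h=cv2.cvtColor(p,cv2.COLOR_RGB2HSV)
m=((h[...,2]>140)&(h[...,1]<45)&(P[...,2]>.05)&(P[...,2]<.075)).astype(np.uint8)
for c in cv2.findContours(m,cv2.RETR_EXTERNAL,cv2.CHAIN_APPROX_NONE)[0]:
  if cv2.contourArea(c)>150: print(cv2.minAreaRect(c)[:2],plane('scene',[cv2.minAreaRect(c)[0]],.064)[0])
plan((.614,-.101,.1,80,1),step=.02,rot=.05)"
```

```text
((291.10345458984375, 328.7586669921875), (14.855626106262207, 23.026222229003906)) [ 0.79635711 -0.18851405  0.064     ]
((251.0890350341797, 259.9040832519531), (20.716283798217773, 21.301488876342773)) [ 0.61275542 -0.10990311  0.064     ]
((415.24249267578125, 231.81298828125), (71.52694702148438, 51.53804397583008)) [0.85205666 0.21160593 0.064     ]
((300.5, 131.5), (11.0, 19.0)) [0.39587971 0.33934781 0.064     ]
at 40.0667 [ 0.6088 -0.0973  0.1194] psi 80.5 tilt [-0.008 -0.   ] q [-0.4   0.48  0.63  1.66 -0.3   1.12  0.15] open 0.087 F [-0.3  1.1 -0.8]
{"claw":1,"travel":[-0.14,0.3,0.97],"dr":[-0.004,0.001,0.005]}
{"claw":1,"travel":[-0.14,0.29,0.97],"dr":[-0.004,0.001,0.005]}
-- 2
```

Emit:
jog_arm(
  series=[
    {"claw": 1,"travel": [-0.3,0.4,0.9],"dr": [-0.004,0,0]},
    {"claw": 1,"travel": [-0.2,0.3,0.7],"dr": [-0.004,0,0]},
    {"claw": 1,"travel": [0,0,0],"dr": [0,0,0]},
    {"claw": 1,"travel": [0,0,0],"dr": [0,0,0]},
  ],
)

```text
clock: 40.4
position: [0.6133, -0.1033, 0.102]
orientation: [[0.162, 0.987, -0.0], [0.987, -0.162, -0.001], [-0.001, 0.0, -1.0]]
wrist_force: [0.5, -0.2, 0.2]
opening: 0.0868
```

```bash
python3 -c "
from h import *
plan((.614,-.101,.048,80,1),step=.02,rot=.05)"
```

```text
at 40.4 [ 0.6133 -0.1033  0.102 ] psi 80.7 tilt [-0.    -0.001] q [-0.38  0.5   0.62  1.66 -0.32  1.08  0.17] open 0.0868 F [ 0.5 -0.2  0.2]
{"claw":1,"travel":[0.08,0.01,1.8],"dr":[0,0,0.004]}
{"claw":1,"travel":[0.08,0.01,1.8],"dr":[0,0,0.004]}
{"claw":1,"travel":[0.08,0.01,1.8],"dr":[0,0,0.004]}
-- 3
```

Emit:
jog_arm(
  series=[
    {"claw": 1,"travel": [0.1,0,1.8],"dr": [0,0,0]},
    {"claw": 1,"travel": [0.1,0,1.6],"dr": [0,0,0]},
    {"claw": 1,"travel": [0,0,1.1],"dr": [0,0,0]},
    {"claw": 1,"travel": [0,0,0.7],"dr": [0,0,0]},
    {"claw": 1,"travel": [0,0,0.2],"dr": [0,0,0]},
    {"claw": 1,"travel": [0,0,0],"dr": [0,0,0]},
    {"claw": 0,"travel": [0,0,0],"dr": [0,0,0]},
    {"claw": 0,"travel": [0,0,0],"dr": [0,0,0]},
    {"claw": 0,"travel": [0,0,0],"dr": [0,0,0]},
    {"claw": 0,"travel": [0,0,0],"dr": [0,0,0]},
    {"claw": 0,"travel": [0,0,0],"dr": [0,0,0]},
    {"claw": 0,"travel": [0,0,0],"dr": [0,0,0]},
    {"claw": 0,"travel": [0,0,0],"dr": [0,0,0]},
  ],
)

```text
clock: 41.48
position: [0.6151, -0.1026, 0.0497]
orientation: [[0.162, 0.987, 0.005], [0.987, -0.162, -0.0], [0.0, 0.005, -1.0]]
wrist_force: [-0.1, 0.5, -2.0]
opening: 0.0575
```

Emit:
jog_arm(
  series=[
    {"claw": 0,"travel": [0,0,-2],"dr": [0,0,0]},
    {"claw": 0,"travel": [0,0,-2],"dr": [0,0,0]},
    {"claw": 0,"travel": [0,0,-2.5],"dr": [0,0,0]},
    {"claw": 0,"travel": [0,0,-2.5],"dr": [0,0,0]},
    {"claw": 0,"travel": [0,0,-1.5],"dr": [0,0,0]},
    {"claw": 0,"travel": [0.9,-2.6,0],"dr": [0,0,-0.02]},
    {"claw": 0,"travel": [0.9,-2.6,0],"dr": [0,0,-0.02]},
    {"claw": 0,"travel": [1,-2.6,0],"dr": [0,0,-0.02]},
    {"claw": 0,"travel": [1,-2.6,0],"dr": [0,0,-0.02]},
    {"claw": 0,"travel": [1.1,-2.6,0],"dr": [0,0,-0.02]},
    {"claw": 0,"travel": [1.1,-2.6,0],"dr": [0,0,-0.02]},
    {"claw": 0,"travel": [1.2,-2.6,0],"dr": [0,0,-0.02]},
    {"claw": 0,"travel": [1.2,-2,0],"dr": [0,0,-0.02]},
    {"claw": 0,"travel": [0,0,0],"dr": [0,0,0]},
  ],
)

```text
clock: 42.65
position: [0.4108, 0.0021, 0.1551]
orientation: [[-0.004, 1.0, 0.003], [1.0, 0.004, -0.003], [-0.003, 0.003, -1.0]]
wrist_force: [0.9, -0.1, -1.7]
opening: 0.0581
```

```bash
python3 -c "
from h import *
plan((.39,.247,.14,90,0),step=.027,rot=.05)"
```

```text
at 42.65 [0.4108 0.0021 0.1551] psi 90.2 tilt [ 0.003 -0.003] q [-0.7  -0.11  0.56  2.13  0.07  1.1  -0.17] open 0.0581 F [ 0.9 -0.1 -1.7]
{"claw":0,"travel":[2.45,-0.2,0.14],"dr":[0,0,0]}
{"claw":0,"travel":[2.45,-0.2,0.14],"dr":[0,0,0]}
{"claw":0,"travel":[2.45,-0.2,0.15],"dr":[0,0,0]}
{"claw":0,"travel":[2.45,-0.2,0.15],"dr":[0,0,0]}
{"claw":0,"travel":[2.45,-0.2,0.15],"dr":[0,0,0]}
{"claw":0,"travel":[2.45,-0.2,0.15],"dr":[0,0,0]}
{"claw":0,"travel":[2.45,-0.2,0.15],"dr":[0,0,0]}
{"claw":0,"travel":[2.45,-0.21,0.15],"dr":[0,0,0]}
{"claw":0,"travel":[2.45,-0.21,0.15],"dr":[0,0,0]}
{"claw":0,"travel":[2.45,-0.21,0.15],"dr":[0,0,0]}
-- 10
```

Emit:
jog_arm(
  series=[
    {"claw": 0,"travel": [2,-0.2,0],"dr": [0,0,0]},
    {"claw": 0,"travel": [2.5,-0.2,0],"dr": [0,0,0]},
    {"claw": 0,"travel": [2.5,-0.2,0],"dr": [0,0,0]},
    {"claw": 0,"travel": [2.5,-0.2,0],"dr": [0,0,0]},
    {"claw": 0,"travel": [2.5,-0.2,0],"dr": [0,0,0]},
    {"claw": 0,"travel": [2.5,-0.2,0],"dr": [0,0,0]},
    {"claw": 0,"travel": [2.5,-0.2,0],"dr": [0,0,0]},
    {"claw": 0,"travel": [2.5,-0.2,0],"dr": [0,0,0]},
    {"claw": 0,"travel": [2.5,-0.2,0],"dr": [0,0,0]},
    {"claw": 0,"travel": [1.5,-0.1,0],"dr": [0,0,0]},
    {"claw": 0,"travel": [0,0,0],"dr": [0,0,0]},
    {"claw": 0,"travel": [0,0,0],"dr": [0,0,0]},
  ],
)

```text
clock: 43.65
position: [0.3912, 0.2474, 0.1561]
orientation: [[0.002, 1.0, 0.006], [1.0, -0.002, 0.004], [0.004, 0.006, -1.0]]
wrist_force: [0.2, -0.4, -2.0]
opening: 0.058
```

```bash
python3 -c "
from h import *
plan((.39,.247,.1,90,0),step=.02,rot=.05)"
```

```text
at 43.65 [0.3912 0.2474 0.1561] psi 89.9 tilt [0.006 0.004] q [-0.95  0.04  0.29  2.01 -0.01  1.09 -0.65] open 0.058 F [ 0.2 -0.4 -2. ]
{"claw":0,"travel":[-0.02,-0.05,1.87],"dr":[0.002,-0.001,-0.001]}
{"claw":0,"travel":[-0.02,-0.05,1.87],"dr":[0.002,-0.001,-0.001]}
{"claw":0,"travel":[-0.02,-0.04,1.87],"dr":[0.002,-0.001,-0.001]}
-- 3
```

Emit:
jog_arm(
  series=[
    {"claw": 0,"travel": [0,0,1.8],"dr": [0.002,0,0]},
    {"claw": 0,"travel": [0,0,1.8],"dr": [0.002,0,0]},
    {"claw": 0,"travel": [0,0,1.8],"dr": [0.002,0,0]},
    {"claw": 0,"travel": [0,0,1.5],"dr": [0,0,0]},
    {"claw": 0,"travel": [0,0,1.2],"dr": [0,0,0]},
    {"claw": 0,"travel": [0,0,0.8],"dr": [0,0,0]},
    {"claw": 0,"travel": [0,0,0],"dr": [0,0,0]},
    {"claw": 0,"travel": [0,0,0],"dr": [0,0,0]},
  ],
)

```text
clock: 44.32
position: [0.3953, 0.241, 0.0646]
orientation: [[0.011, 1.0, 0.003], [1.0, -0.011, 0.005], [0.005, 0.003, -1.0]]
wrist_force: [0.6, 0.1, -1.5]
opening: 0.0576
```

Emit:
jog_arm(
  series=[
    {"claw": 0,"travel": [0,0,0.6],"dr": [0,-0.004,0]},
    {"claw": 0,"travel": [0,0,0.4],"dr": [0,0,0]},
    {"claw": 0,"travel": [0,0,0.2],"dr": [0,0,0]},
    {"claw": 0,"travel": [0,0,0.2],"dr": [0,0,0]},
    {"claw": 0,"travel": [0,0,0.1],"dr": [0,0,0]},
  ],
)

```text
clock: 44.73
position: [0.3971, 0.2415, 0.0508]
orientation: [[0.012, 1.0, 0.006], [1.0, -0.012, 0.003], [0.003, 0.006, -1.0]]
wrist_force: [0.3, 0.1, -1.6]
opening: 0.0579
```

Emit:
jog_arm(
  series=[
    {"claw": 0,"travel": [0,0,0.2],"dr": [0,0,0]},
    {"claw": 0,"travel": [0,0,0.1],"dr": [0,0,0]},
  ],
)

```text
clock: 44.9
position: [0.3972, 0.2419, 0.049]
orientation: [[0.012, 1.0, 0.006], [1.0, -0.012, 0.004], [0.004, 0.006, -1.0]]
wrist_force: [-9.4, -8.9, 28.7]
opening: 0.0576
```

Contact. Release, rise, and draw back clear.

Emit:
jog_arm(
  series=[
    {"claw": 0,"travel": [0,0,-0.1],"dr": [0,0,0]},
    {"claw": 1,"travel": [0,0,0],"dr": [0,0,0]},
    {"claw": 1,"travel": [0,0,0],"dr": [0,0,0]},
    {"claw": 1,"travel": [0,0,0],"dr": [0,0,0]},
    {"claw": 1,"travel": [0,0,0],"dr": [0,0,0]},
    {"claw": 1,"travel": [0,0,0],"dr": [0,0,0]},
    {"claw": 1,"travel": [0,0,0],"dr": [0,0,0]},
    {"claw": 1,"travel": [0,0,-1.5],"dr": [0,0,0]},
    {"claw": 1,"travel": [0,0,-2],"dr": [0,0,0]},
    {"claw": 1,"travel": [0,0,-2.5],"dr": [0,0,0]},
    {"claw": 1,"travel": [0,0,-3],"dr": [0,0,0]},
    {"claw": 1,"travel": [0,0,-3],"dr": [0,0,0]},
    {"claw": 1,"travel": [-2,0,-3],"dr": [0,0,0]},
    {"claw": 1,"travel": [-3,0,-1],"dr": [0,0,0]},
    {"claw": 1,"travel": [-3,0,0],"dr": [0,0,0]},
    {"claw": 1,"travel": [-3,0,0],"dr": [0,0,0]},
    {"claw": 1,"travel": [-3,0,0],"dr": [0,0,0]},
    {"claw": 1,"travel": [-3,0,0],"dr": [0,0,0]},
    {"claw": 1,"travel": [-1,0,0],"dr": [0,0,0]},
    {"claw": 1,"travel": [0,0,0],"dr": [0,0,0]},
  ],
)

```text
clock: 46.57
position: [0.394, 0.0548, 0.2185]
orientation: [[0.009, 1.0, 0.01], [1.0, -0.009, 0.006], [0.006, 0.009, -1.0]]
wrist_force: [0.4, 1.1, 0.2]
opening: 0.0871
```

```bash
python3 - <<'E'
from h import *
jars('top11',.064); p,d=snap('scene','scene6')
z=np.load('pics/top11.npz'); p,d=z['p'],z['d']; P=cloud('top',d)
c=np.array([.4005,.3028]);a=np.radians(-2.2)
m=np.zeros((420,560),bool); m[222:292,366:412]=1
m=(m&(P[...,2]>.028)).astype(np.uint8); C=max(cv2.findContours(m,cv2.RETR_EXTERNAL,cv2.CHAIN_APPROX_NONE)[0],key=cv2.contourArea)
print('scanner',cv2.minAreaRect(plane('top',C.reshape(-1,2),.04)[:,:2].astype(np.float32)))
k=P[188:199,207:217,2]; print('key z',np.nanpercentile(k,[50,90])); print(r.observe()['position'],r.observe()['clock'])
cv2.imwrite('pics/crop4.png',cv2.resize(p[150:310,130:430,::-1],None,fx=2.6,fy=2.6,interpolation=cv2.INTER_CUBIC))
E
```

```text
jar? [ 0.3625 -0.0525] [0.054 0.052] z 0.0596 px [302. 283.]
jar? [0.3924 0.3438] [0.055 0.055] z 0.0635 px [159. 270.]
jar? [0.3976 0.2415] [0.057 0.055] z 0.0636 px [196. 268.]
jar? [0.8512 0.2181] [0.147 0.147] z 0.0694 px [210. 110.]
jar? [0.8986 0.2684] [0.051 0.047] z 0.069 px [193.  94.]
scanner ((0.43620434403419495, -0.2977748513221741), (0.14900071918964386, 0.056047845631837845), 15.317935943603516)
key z [0.15455117 0.15966008]
[0.39400097 0.05695585 0.21844476] 46.6667
```

View pics/crop4.png

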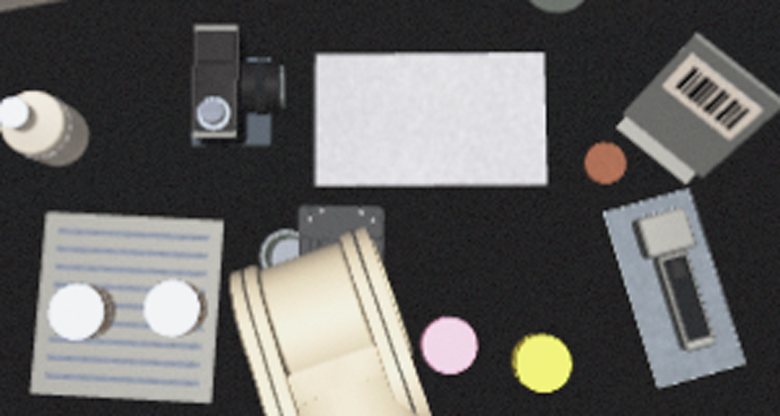

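View pics/scene6.png

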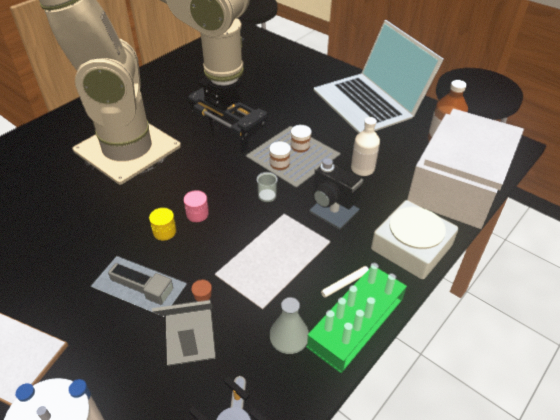

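The two jars stand upright on the mat, at scene (301,138) and (280,155). The scanner is flat on its pad, the key is up, and the beaker, stopper, flask and bottle are in place. The gripper is clear of everything, so I'm handing in.

```bash
python3 -c "
from station import r
s=r.observe(); print(abs(s['qvel']).max() if hasattr(s['qvel'],'max') else s['qvel'], s['wrist_force']); print(r.sign_off())"
```

```text
0.02670523636756154 [-0.06976078  0.45685385  0.06882658]
the job is handed in; nothing more can be done
None
```

The job is done and handed in at about 47 s of the 210 s allowed; no verdict was reported. Only two jars were in the scene.

- **Scan:** I held the scanner level about 10 cm from the label for roughly 2.2 s. Its window was within about 1 px of where I predicted it in the scene view. I then laid it back on the rest pad; its centre is about 7 mm from the rest's centre.
- **Photo:** With both jars upright on the board, I held the key at its first click for about 3 s, at 3.4–5 N. I then pressed it to the stop at 26.9 N and let it up.
- **Jars:** One jar was knocked about 4 cm aside around the time of the full press. It stayed upright and on the board, so I found it again and took it from there.

**Last checks:**
- Both jar caps are at the right height for standing on the mat. Their centres are at most about 61 mm from the mat's centre along either side.
- The scanner lies flat, the key is up, and the gripper is open and clear of everything.
- By eye, the beaker, stopper, flask and bottle have not moved.
- No check failed. The two cameras differed by up to about 5 mm on jar positions, and by about 9 mm once when the gripper partly hid the jar.

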